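Fetch the rear gauge from the crowded hook and seat it on its stop

ROBOT

A 6-joint arm with a two-finger parallel gripper is mounted at the origin on a cart in front of the work surface, level with it; the furniture and walls round the work are solid. World frame = base frame: x ahead of the robot, y to its left, z up, the work surface at z = 0. Lengths are in m, angles in degrees, forces in N, time in s.
With the tool pointing down it reaches from about 0.275 to 0.825 m from the base axis. Payload 4.9 kg.
Tool frame: the origin (TCP) lies between the finger pads; the fingertips stand 17 mm ahead of it and the grasp point (between the pads) lies 2 mm behind it (r.finger_overhang is the z of the fingertips in the tool frame, in m); z points along the fingers, x is the direction in which the jaws open and shut, and the axes are right-handed (so a half turn about z gives the same grasp; the last joint's range is limited). The gripper opens to 85 mm and grips with 20 to 120 N. Pads are 22 mm wide; open, the fingers measure 114 mm over their backs; the gripper's body (76 mm by 85 mm) begins 54 mm behind the grasp point. The pads swing forward as they close: fully open they stand 13 mm farther back than shut.
Start: joints at [56.024, 18.69, -11.035, 60.275, 0, 82.311], TCP at [0.244, 0.493, 0.248] pointing down, gripper open.
Joint ranges: [-152.03, 152.03], [-55.5, 102.48], [-74.3, 77.21], [-110.64, 120.58], [-84.22, 78.4], [-180, 180]. Speed limits (degrees/s): [147.25, 147.25, 180, 180, 180, 180].

INTERFACE

Orientations are given as [roll, pitch, yaw] about the fixed x, y, z axes, in that order (R = Rz(yaw) Ry(pitch) Rx(roll)).
In Python, from rig import r, cams, job_done gives the robot as it stands.
- The arm moves only by the tool play_rows, never from a script. Its argument "rows" is a list that holds one entry, the list of rows, each a list of 7 numbers: the shift along the tool's x, y, z in m, then the turn, a rotation vector about the tool's x, y, z in degrees, then the closure in counts, from 0 (fully open) to 255 (shut). In form: [[[tx, ty, tz, rx, ry, rz, jaw], ...]]. A call has 1 to 10 rows; each row is the pose to reach, as a shift and turn from the pose measured when the call began, along the tool's axes at that moment; what a row does not reach only later rows make up. A row lasts 1/8 s, in which the tool goes at most 62.5 mm and 10.7 degrees, less where a joint would pass 70% of its speed; a pose out of reach is approached as far as the arm can. A call with a gripper value outside its range is refused whole. The fingers move at their own pace and stop on an object; "force" is the grip in N (left out, the last holds). Time passes only in rows, so rows that repeat a pose let the fingers close. It gives the time, the measured TCP pose, the force and the opening at its end, in the units of the state.
- r.state(): the state, without advancing time (a new reading comes with each control period).
- cams.grab_frame(name): name is "side" or "top" or "wrist"; returns a dict with "img" (384x512x3 uint8, red, green, blue), "depth" (384x512 float32, m along the optical axis (not along the pixel's ray), 0 where there is no reading), "fx", "fy", "cx", "cy" (pixels), "R" (3x3) and "t" (3): a world point X has camera coordinates R X + t; the wrist camera has in their place "mount" (4x4, takes a point from camera to tool coordinates, whose origin is the TCP and whose axes are the tool frame's). Camera axes: x right, y down, z forward; pixel columns grow to the right and rows downward; lengths in m; the calibration is good to about 2 mm. A picture is of the moment at which its call begins: read the wrist's pose just before it.
- job_done(): hands the job in, once; it reports no verdict.
The state is a dict: "t": time; "q": joint angles; "dq": joint speeds; "joint_torque": joint torques, N m; "position": TCP position; "tcp_rot": TCP orientation; "contact_force": force on the tool from outside, world axes, zero at the start; "wrist_torque": the same for the moment, N m; "finger_gap": finger opening in m.
Only numpy, scipy, OpenCV 4.12 (cv2) and the standard library are available. Lean on these libraries where they do the work, as an engineer would, in place of code of your own. Each camera call takes 0.05 s, during which the arm holds its last target.

TASK

The narrow-bladed gauge hangs at the back of the full hook rack, behind two other plates. First move the two front plates over to the empty rack's hook and leave them hanging there, then take the gauge off its hook, put its blade down into the slot of the holder block and press it firmly, with about 12 N and never above 25 N, onto the hidden stop inside for about a second. Leave it standing in the slot, and leave the tape roll, sanding block and marker where they are.

Things in the scene. Friction and masses are not known exactly. Their poses are not given: they have to be found in the camera images.
- rack_full: Full hook rack: black foot 100 x 80 x 12 mm fixed to the bench, a post, and a level steel rod, 8 mm thick, its axis 150 mm above the bench, pointing to the rack's own -x. Origin: centre of the underside, below the rod. Collar at x = +22 mm, rod straight to x = -85 mm, then turned up. Yaw up to 0.2 rad. Three plates hang at about x = -64, -36 and -8 mm (rear, the gauge). The two racks may trade places.
- rack_spare: Spare hook rack, empty at the start, same shape, origin and axes as the full rack. Plates hang well on its rod at any x from -70 mm to 0, about 30 mm from one to the next.
- rack_full_tip (a point): Upturned end of the full rack's rod, at the rack's x = -95 mm; the bar ends at x = -99 mm, 12 mm above the rod's axis. A hanging plate must be lifted about 15 mm to pass over it (from 10 to 20 mm is free in the opening), then pulled to -x.
- rack_spare_tip (a point): Upturned end of the spare rack's rod, the same as on the full rack.
- plate_square_grip (a point): Square plate, bare steel, 8 mm thick, 0.09 kg: blade 44 mm wide, a frame with an opening 28 x 28 mm with inverted-V top, by which it hangs on the rod, and above it a tab 20 mm wide (y), 38 mm high. Point: in the tab, 16 mm below its top, 30 mm above the opening's apex, 120 mm above the lower edge; hanging, 35 mm above the rod's axis. z up, y across the width, x through the thickness.
- plate_round_grip (a point): Round plate: frame, opening, tab, point and axes as on the square plate, but its blade is a disc of 54 mm, its lowest point 120 mm below this point. The square and round plates are the two front ones, in either order.
- gauge_grip (a point): Gauge, the rear plate: frame, opening, tab, point and axes as on the square plate, but its blade is straight and narrow, 20 mm wide (y), 8 mm thick (x), 68 mm long up to the 44 mm wide frame; its foot is 134 mm below this point.
- gauge_foot (a point): Middle of the lower end of the gauge's blade; axes as the gauge (z up the blade).
- holder_mouth (a point): Middle of the slot's mouth on top of the holder, an aluminium block 50 x 64 mm, 60 mm high, fixed, dark screw head on its -x side. Slot 11 mm (x) by 23 mm (y), straight down, 3 mm chamfer at the mouth. In it a rigid stop, set differently each time 18 to 42 mm below the mouth, to be found by feel. Yaw up to 0.4 rad; the gauge fits either way round.
- tape_roll: Bystander: paper tape roll, 70 mm across, 19 mm high, lying flat; origin at the centre of its underside.
- sanding_block: Bystander: sanding block 46 x 76 x 26 mm; origin at the centre of its underside.
- marker: Bystander: marker pen, 17 mm thick, 128 mm long, lying; origin at the centre of its underside.
Mind the look-alikes: they are no part of the job. What is shaped like the part that bears plate_square_grip but purple is not meant.

How it is judged (in metres and radians):
On the way, in this order (a step that is already met when the one before it is completed fails the run):
1. Both front plates hang, let go, on the spare rack's rod, while the gauge is still on the full rack (x of plate_square_grip in the frame of rack_spare between -0.088 and 0.02 m and y of plate_square_grip in the frame of rack_spare between -0.02 and 0.02 m and z of plate_square_grip in the frame of rack_spare between 0.17 and 0.195 m and contact force between each of plate_square, plate_round and rack_spare above 0.2 N and contact force between each of plate_square, plate_round and the arm below 0.05 N and contact force between each of plate_square, plate_round and the fingers below 0.05 N and x of plate_round_grip in the frame of rack_spare between -0.088 and 0.02 m and y of plate_round_grip in the frame of rack_spare between -0.02 and 0.02 m and z of plate_round_grip in the frame of rack_spare between 0.17 and 0.195 m and x of gauge_grip in the frame of rack_full above -0.05 m and z of gauge_grip in the frame of rack_full above 0.165 m), for 0.2 s.
2. The gauge's blade is upright in the slot, 14.5 mm deep or more, and is pressed on the stop with 8 to 18 N for 0.7 s (horizontal distance between gauge_foot and holder_mouth below 0.005 m and z of gauge_foot in the frame of holder_mouth below -0.0145 m and angle between gauge's own z axis and vertical below 0.2 rad and contact force between gauge and holder between 8 and 18 N), for 0.7 s.
At the end, for the whole second after the job is handed in: The square and round plate hang free on the spare rod (tab within 20 mm of it sideways, between post and upturned end); the gauge stands released and at rest in the slot, foot at least 14.5 mm below the mouth and within 5 mm of its middle, tilted under 0.2 rad (x of plate_square_grip in the frame of rack_spare between -0.088 and 0.02 m and y of plate_square_grip in the frame of rack_spare between -0.02 and 0.02 m and z of plate_square_grip in the frame of rack_spare between 0.17 and 0.195 m and contact force between each of plate_square, plate_round and rack_spare above 0.2 N and contact force between each of plate_square, plate_round and the arm below 0.05 N and contact force between each of plate_square, plate_round and the fingers below 0.05 N and x of plate_round_grip in the frame of rack_spare between -0.088 and 0.02 m and y of plate_round_grip in the frame of rack_spare between -0.02 and 0.02 m and z of plate_round_grip in the frame of rack_spare between 0.17 and 0.195 m and horizontal distance between gauge_foot and holder_mouth below 0.005 m and z of gauge_foot in the frame of holder_mouth below -0.0145 m and angle between gauge's own z axis and vertical below 0.2 rad and contact force between gauge and holder above 0.2 N and linear speed of gauge below 0.02 m/s and linear speed of each of plate_square, plate_round below 0.05 m/s); the robot touches nothing.
It fails at once if The gauge is pressed on the holder or its stop with more than 25 N (contact force between gauge and holder above 25 N).
It fails at once if The tape roll is moved by more than 15 mm (distance of tape_roll from where it was at the start of the episode above 0.015 m).
It fails at once if The sanding block is moved by more than 15 mm (distance of sanding_block from where it was at the start of the episode above 0.015 m).
It fails at once if The marker is moved by more than 15 mm (distance of marker from where it was at the start of the episode above 0.015 m).
It also fails if it takes over 72 s, if anything falls off the work surface, if the arm or the gripper's body presses on something with over 40 N, if the wrist force passes 120 N, or if a joint passes its speed limit or range.

## Working session

There is one attempt and no reset: what is moved stays moved. The work goes in short steps, Python scripts to look and compute and a tool call to move; the robot and the scene stay as the last step left them, time stands still between calls to the robot, and variables do not carry over. Pictures are saved under pics/ and viewed, and the job is handed in when it is done.

Besides the shell and the picture viewer there is one more tool, called by a JSON object that holds its "fn" and its "kwargs". play_rows: Moves the arm, as the interface text tells. Its arguments: {"type":"object","properties":{"rows":{"type":"array","items":{"type":"array","items":{"type":"array","items":{"type":"number"}}}},"force":{"type":"number"}},"required":["rows"]}

```bash
ls; mkdir -p pics; python3 - <<'E'
from rig import r,cams
import cv2
print(r.state(), r.finger_overhang)
for n in ("side","top","wrist"):
    f=cams.grab_frame(n); cv2.imwrite(f"pics/{n}0.png",f["img"][:,:,::-1])
    print(n,f["fx"],f["fy"],f["cx"],f["cy"],f.get("R"),f.get("t"),f.get("mount"))
E
```

```text
pics
{'t': 0.0, 'q': array([ 5.60247672e+01,  1.87304708e+01, -1.10927985e+01,  6.02757326e+01,
       -1.76631636e-03,  8.23113139e+01]), 'dq': array([ 0.00378887,  0.00292921, -0.03667009,  0.11791949, -0.05679002,
        0.01607983]), 'joint_torque': array([-7.09234464e-04, -4.43400407e+01,  2.62440062e+01,  1.54902408e-02,
       -2.37985778e-04,  1.96290165e-05]), 'position': array([0.24324758, 0.49265272, 0.24751281]), 'tcp_rot': array([-1.79988505e+02,  9.83481919e-02,  6.37134647e+01]), 'contact_force': array([ 0.3300989 , -0.13933252, -0.34901027]), 'wrist_torque': array([ 0.0799743 ,  0.00345536, -0.00647638]), 'finger_gap': 0.08560900323602467} 0.017
side 471.4080782870605 471.4080782870605 252.50807604033866 191.3167994499449 [[ 0.99907197  0.04060752  0.01436056]
 [ 0.02836201 -0.36930396 -0.92887576]
 [-0.03241593  0.92842103 -0.37011294]] [-0.47463968  0.03880054  1.40579956] None
top 485.3017015996565 485.3017015996565 247.05977796623898 182.59573246091162 [[-0.01151522 -0.99983531 -0.01402681]
 [-0.99132495  0.01325171 -0.13076402]
 [ 0.13092836  0.01239935 -0.99131429]] [-0.20240914  0.51400129  1.19488559] None
wrist 331.52937511404883 331.52937511404883 255.94193981735756 191.64771114933222 None None [[ 9.99999152e-01  5.23931983e-04 -1.19191213e-03 -3.34222971e-04]
 [-1.57360722e-04  9.57384491e-01  2.88816397e-01 -7.47809348e-02]
 [ 1.29243834e-03 -2.88815964e-01  9.57383762e-01 -1.26869129e-01]
 [ 0.00000000e+00  0.00000000e+00  0.00000000e+00  1.00000000e+00]]
```

View pics/side0.png

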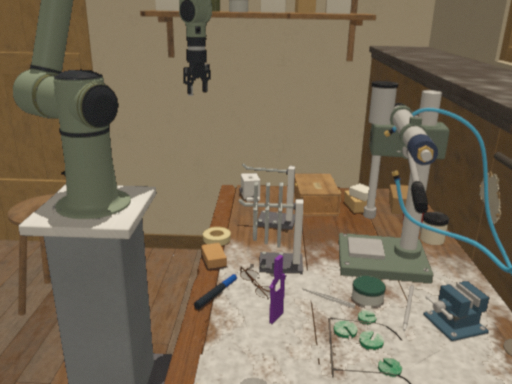

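View pics/top0.png

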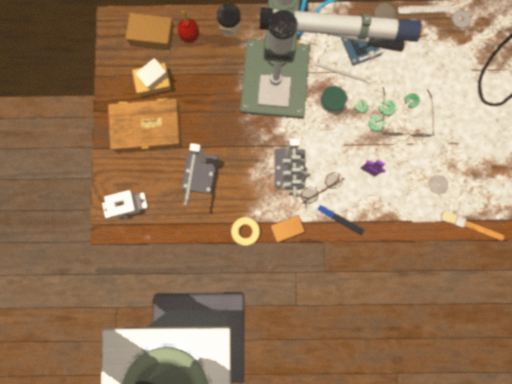

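View pics/wrist0.png

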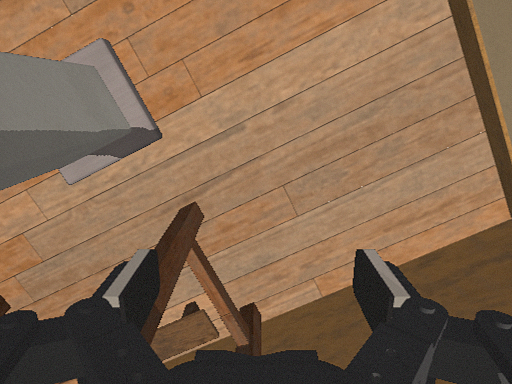

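```bash
python3 - <<'E'
import cv2
a=cv2.imread("pics/top0.png")
cv2.imwrite("pics/tc1.png",cv2.resize(a[130:230,90:220],None,fx=6,fy=6,interpolation=cv2.INTER_CUBIC))
cv2.imwrite("pics/tc2.png",cv2.resize(a[130:230,260:390],None,fx=6,fy=6,interpolation=cv2.INTER_CUBIC))
b=cv2.imread("pics/side0.png")
cv2.imwrite("pics/sc1.png",cv2.resize(b[155:330,200:320],None,fx=3.4,fy=3.4,interpolation=cv2.INTER_CUBIC)[:600])
E
```

```text
(no output)
```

View pics/tc1.png

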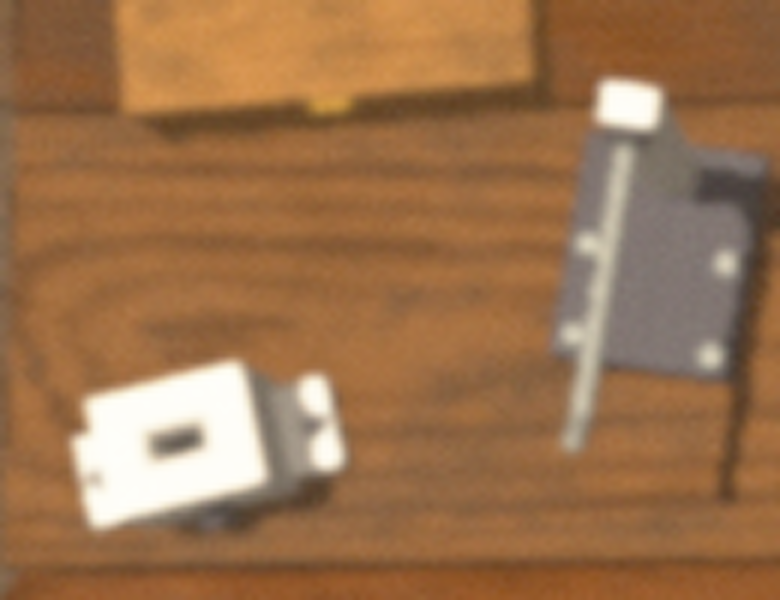

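View pics/tc2.png

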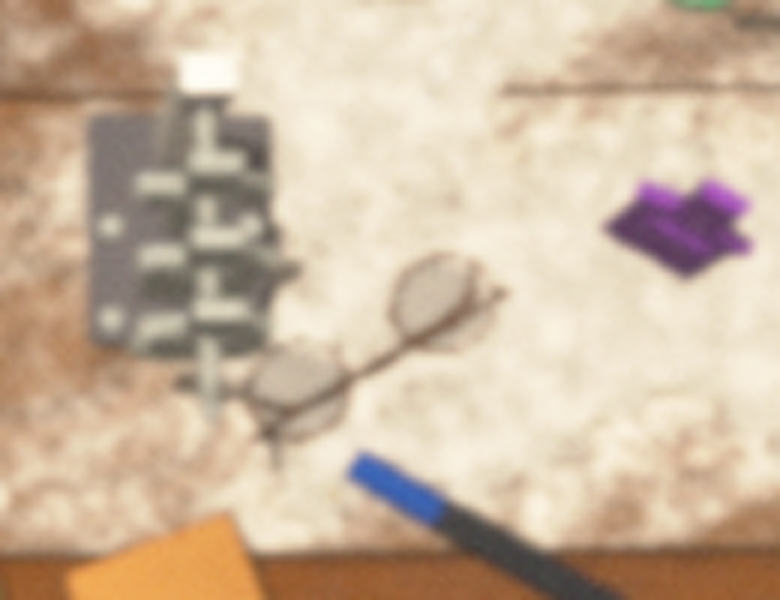

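View pics/sc1.png

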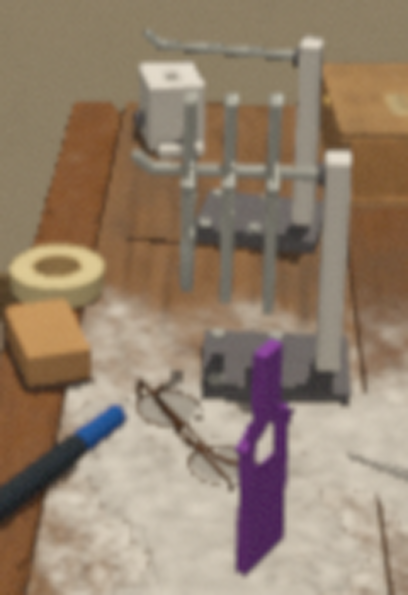

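```bash
cat > h.py <<'E'
import numpy as np, cv2
def ray(f,u,v):
    d=np.array([(u-f["cx"])/f["fx"],(v-f["cy"])/f["fy"],1.0])
    R=f["R"];t=f["t"]
    return -R.T@t, R.T@d
def onplane(f,u,v,z):
    c,d=ray(f,u,v); return c+d*(z-c[2])/d[2]
def cloud(f):
    D=f["depth"]; v,u=np.mgrid[:D.shape[0],:D.shape[1]]
    P=np.stack([(u-f["cx"])/f["fx"]*D,(v-f["cy"])/f["fy"]*D,D],-1)
    return (P-f["t"])@f["R"]
def proj(f,X):
    c=f["R"]@np.asarray(X)+f["t"]; return c[0]/c[2]*f["fx"]+f["cx"],c[1]/c[2]*f["fy"]+f["cy"]
E
python3 - <<'E'
from h import *
from rig import r,cams
import pickle
f=cams.grab_frame("top"); s=cams.grab_frame("side"); pickle.dump((f,s),open("f0.pkl","wb"))
P=cloud(f)
C=lambda u0,v0,u,v:(u0+(u+.5)/6-.5,v0+(v+.5)/6-.5)
for n,(u,v),z in [("slot",C(90,130,176,441),.06),("sp_post",C(90,130,628,105),.19),("sp_rod_in",C(90,130,624,150),.15),("sp_rod_tip",C(90,130,574,443),.16),
 ("sp_rod_mid",C(90,130,590,345),.15),("fu_post",C(260,130,208,75),.19),("fu_rod_in",C(260,130,206,125),.15),("fu_tip",C(260,130,208,405),.16),
 ("g_tab",C(260,130,218,160),.201),("2_tab",C(260,130,222,236),.201),("3_tab",C(260,130,222,308),.201)]:
    print(n,round(u,1),round(v,1),onplane(f,u,v,z).round(4), P[int(round(v)),int(round(u))].round(3))
# holder top
m=((P[...,2]>.05)&(P[...,2]<.07)).astype(np.uint8); m[:, :95]=0; m[:,150:]=0; m[:185]=0;m[225:]=0
n,l,st,ce=cv2.connectedComponentsWithStats(m); print(st,ce)
print("holder z",np.median(P[m>0][:,2]))
pts=P[m>0][:,:2].astype(np.float32); print(cv2.minAreaRect(pts), pts.min(0),pts.max(0))
for nm,ur in (("sp",(180,215)),("fu",(280,306))):
    mm=(P[...,2]>.135)&(P[...,2]<.175); mm[:,:ur[0]]=0; mm[:,ur[1]:]=0; mm[:140]=0; mm[215:]=0
    q=P[mm]; print(nm,len(q),q.min(0),q.max(0))
    for x in np.arange(q[:,0].min(),q[:,0].max(),.01):
        k=(abs(q[:,0]-x-.005)<.005)
        if k.any(): print(x.round(3),q[k].mean(0).round(4),np.ptp(q[k][:,1]).round(4))
E
```

```text
slot 118.9 203.1 [0.461  0.1076 0.06  ] [0.464 0.117 0.026]
sp_post 194.2 147.1 [ 0.5719 -0.0941  0.19  ] [ 0.578 -0.09   0.162]
sp_rod_in 193.6 154.6 [ 0.5627 -0.0877  0.15  ] [ 0.561 -0.089  0.156]
sp_rod_tip 185.2 203.4 [ 0.4491 -0.0705  0.16  ] [ 0.45  -0.07   0.164]
sp_rod_mid 187.9 187.1 [ 0.4874 -0.075   0.15  ] [ 0.487 -0.075  0.152]
fu_post 294.2 142.1 [ 0.58   -0.3167  0.19  ] [ 0.586 -0.318  0.165]
fu_rod_in 293.9 150.4 [ 0.5691 -0.3189  0.15  ] [ 0.569 -0.319  0.154]
fu_tip 294.2 197.1 [ 0.4603 -0.3163  0.16  ] [ 0.46  -0.316  0.162]
g_tab 295.9 156.2 [ 0.5459 -0.3186  0.201 ] [ 0.546 -0.319  0.203]
2_tab 296.6 168.9 [ 0.5178 -0.3194  0.201 ] [ 0.518 -0.32   0.199]
3_tab 296.6 180.9 [ 0.4914 -0.3187  0.201 ] [ 0.491 -0.32   0.2  ]
[[     0      0    512    384 196089]
 [   105    191     30     26    519]] [[255.85978306 191.46912881]
 [119.56647399 203.16377649]]
holder z 0.060203896283719215
((0.4611881375312805, 0.10624149441719055), (0.05100342258810997, 0.06507012993097305), 12.681514739990234) [0.42949784 0.06958133] [0.4908072  0.14200073]
sp 284 [ 0.44738521 -0.10
[... 528 characters left out ...]
567 [ 0.5721 -0.0936  0.1591] 0.0225
0.577 [ 0.5811 -0.094   0.1611] 0.0209
fu 415 [ 0.45354999 -0.34364143  0.13518094] [ 0.59092222 -0.29258086  0.17474891]
0.454 [ 0.4592 -0.3179  0.1606] 0.005
0.464 [ 0.4687 -0.3185  0.1563] 0.005
0.474 [ 0.4781 -0.3188  0.1543] 0.0049
0.484 [ 0.4891 -0.3169  0.156 ] 0.0478
0.494 [ 0.497  -0.3137  0.1554] 0.0454
0.504 [ 0.5104 -0.3225  0.155 ] 0.0433
0.514 [ 0.5165 -0.3139  0.1564] 0.0503
0.524 [ 0.5309 -0.319   0.1548] 0.0073
0.534 [ 0.5409 -0.3193  0.1545] 0.05
0.544 [ 0.5466 -0.3141  0.1554] 0.0504
0.554 [ 0.5613 -0.3198  0.153 ] 0.0074
0.564 [ 0.5687 -0.3199  0.1546] 0.0072
0.574 [ 0.5791 -0.319   0.1577] 0.0217
0.584 [ 0.5874 -0.3188  0.1622] 0.0213
```

```bash
cat >> h.py <<'E'
from scipy.spatial.transform import Rotation as Ro
def plan(st,pos,yaw,grasp=False):
    """shift & rotvec (tool frame) from state to TCP pos, tool down with yaw"""
    R0=Ro.from_euler('xyz',st["tcp_rot"],degrees=True)
    T=Ro.from_euler('xyz',[180,0,yaw],degrees=True)
    sh=R0.inv().apply(np.asarray(pos)-st["position"]); rv=(R0.inv()*T).as_rotvec(degrees=True)
    print("shift",sh.round(4),"rot",rv.round(2)); return sh,rv
def brief(st): print("t",st["t"],"p",st["position"].round(4),"rot",st["tcp_rot"].round(2),"F",st["contact_force"].round(2),"gap",round(st["finger_gap"],4),"q",st["q"].round(1))
E
python3 - <<'E'
from h import *; import pickle
from rig import r,cams
f,s=pickle.load(open("f0.pkl","rb")); P=cloud(f)
m=((P[...,2]>.188)&(P[...,2]<.21)).astype(np.uint8); m[:,:285]=0;m[:,310:]=0;m[:145]=0;m[200:]=0
n,l,st,ce=cv2.connectedComponentsWithStats(m)
for i in range(1,n):
    q=P[l==i]; print(len(q),q.mean(0).round(4),q.min(0).round(4),q.max(0).round(4))
# rods line fits
for (a,b,ur) in ((.455,.555,(180,215)),(.455,.48,(285,306)),(.555,.568,(285,306))):
    mm=(P[...,2]>.145)&(P[...,2]<.172)&(P[...,0]>a)&(P[...,0]<b); mm[:,:ur[0]]=0;mm[:,ur[1]:]=0
    q=P[mm]; print(np.polyfit(q[:,0],q[:,1],1), q.mean(0))
S=r.state(); brief(S)
plan(S,[.489,-.319,.30],89)
E
```

```text
45 [ 0.5446 -0.3189  0.1995] [ 0.541  -0.3285  0.1888] [ 0.5492 -0.3097  0.2064]
40 [ 0.5166 -0.3191  0.2006] [ 0.5129 -0.3292  0.1881] [ 0.5204 -0.3092  0.2049]
39 [ 0.4903 -0.3183  0.2001] [ 0.4868 -0.3282  0.1923] [ 0.4939 -0.3089  0.2057]
[-0.16424791  0.00241213] [ 0.50584435 -0.08067175  0.15386709]
[-0.05476102 -0.29274518] [ 0.46754222 -0.31834827  0.15721297]
[-0.03547207 -0.29987316] [ 0.56358082 -0.31986454  0.15345718]
t 0.25 p [0.2434 0.4929 0.2479] rot [-1.7999e+02  5.0000e-02  6.3710e+01] F [-0.57 -0.29 -0.32] gap 0.0854 q [ 56.   18.7 -11.1  60.3   0.   82.3]
shift [-0.6192  0.5798 -0.0517] rot [-2.000e-02  4.000e-02 -2.529e+01]
```

{"fn": "play_rows", "kwargs": {"rows": [[[-0.06, 0.06, -0.06, 0, 0, -6, 60], [-0.62, 0.58, -0.06, 0, 0, -25.3, 120], [-0.62, 0.58, -0.06, 0, 0, -25.3, 120], [-0.62, 0.58, -0.06, 0, 0, -25.3, 120], [-0.62, 0.58, -0.06, 0, 0, -25.3, 120], [-0.62, 0.58, -0.06, 0, 0, -25.3, 120], [-0.62, 0.58, -0.06, 0, 0, -25.3, 120], [-0.62, 0.58, -0.06, 0, 0, -25.3, 120], [-0.62, 0.58, -0.06, 0, 0, -25.3, 120], [-0.62, 0.58, -0.06, 0, 0, -25.3, 120]]], "force": 40}}

```text
t: 1.5
position: [0.4197, -0.0894, 0.3014]
tcp_rot: [180.0, 0.0, 89.0]
contact_force: [1.0, 0.0, 0.1]
finger_gap: 0.0452
```

```bash
python3 - <<'E'
from h import *
from rig import r
S=r.state(); brief(S)
plan(S,[.4895,-.3185,.30],89)
E
```

```text
t 1.5 p [ 0.4197 -0.0894  0.3014] rot [1.7997e+02 4.0000e-02 8.8980e+01] F [1.04 0.05 0.07] gap 0.0452 q [-21.9   3.7 -22.   64.3  -0.  -20.9]
shift [-0.2278  0.0739  0.0016] rot [ 0.03  0.04 -0.02]
```

{"fn": "play_rows", "kwargs": {"rows": [[[-0.228, 0.074, 0.002, 0, 0, 0, 120], [-0.228, 0.074, 0.002, 0, 0, 0, 120], [-0.228, 0.074, 0.002, 0, 0, 0, 120], [-0.228, 0.074, 0.002, 0, 0, 0, 120], [-0.228, 0.074, 0.002, 0, 0, 0, 120]]]}}

```text
t: 2.12
position: [0.4898, -0.3221, 0.2981]
tcp_rot: [-180.0, 0.0, 88.8]
contact_force: [-0.5, 0.4, 1.1]
finger_gap: 0.0452
```

```bash
cat >> h.py <<'E'
def wristframe(cams,r,name=None):
    S=r.state(); w=cams.grab_frame("wrist")
    T=np.eye(4); T[:3,:3]=Ro.from_euler('xyz',S["tcp_rot"],degrees=True).as_matrix(); T[:3,3]=S["position"]
    M=np.linalg.inv(T@w["mount"]); w["R"]=M[:3,:3]; w["t"]=M[:3,3]
    if name: cv2.imwrite(f"pics/{name}.png",w["img"][:,:,::-1])
    return S,w
E
python3 - <<'E'
from h import *
from rig import r,cams
S,w=wristframe(cams,r,"w1"); brief(S)
for X in ([.4903,-.3183,.201],[.5166,-.319,.201],[.5446,-.319,.201]): print(proj(w,X))
P=cloud(w); m=((P[...,2]>.196)&(P[...,2]<.206)&(abs(P[...,1]+.319)<.03)).astype(np.uint8)
n,l,st,ce=cv2.connectedComponentsWithStats(m)
for i in range(1,n):
    if st[i,4]>30:
        q=P[l==i]; print(st[i],ce[i],q.mean(0).round(4),q.min(0).round(4),q.max(0).round(4),cv2.minAreaRect(q[:,:2].astype(np.float32)))
E
```

```text
t 2.125 p [ 0.4898 -0.3221  0.2981] rot [-1.7999e+02  3.0000e-02  8.8750e+01] F [-0.53  0.38  1.14] gap 0.0452 q [-40.5  21.1  -0.2  68.7  -0.  -39.3]
(np.float64(261.4728542065665), np.float64(202.1471258108228))
(np.float64(261.12192263416443), np.float64(236.0952966252402))
(np.float64(261.75283208712045), np.float64(269.97253038501435))
[248 194  28  13 351] [261.47008547 200.11111111] [ 0.4887 -0.3183  0.2012] [ 0.4851 -0.328   0.1964] [ 0.4933 -0.3085  0.2034] ((0.48922523856163025, -0.31825703382492065), (0.01932917907834053, 0.00806131586432457), 88.87138366699219)
[249 227  27  13 337] [262.03264095 233.24925816] [ 0.5143 -0.3183  0.201 ] [ 0.5108 -0.328   0.196 ] [ 0.5193 -0.3086  0.2036] ((0.5149401426315308, -0.3183569014072418), (0.019253939390182495, 0.008255564607679844), 87.93145751953125)
[249 260  27  14 333] [262.04204204 267.24324324] [ 0.5424 -0.3187  0.2008] [ 0.5386 -0.3288  0.196 ] [ 0.5477 -0.3088  0.2032] ((0.5431904792785645, -0.31877532601356506), (0.019903812557458878, 0.00899429153650999), 89.27564239501953)
```

View pics/w1.png

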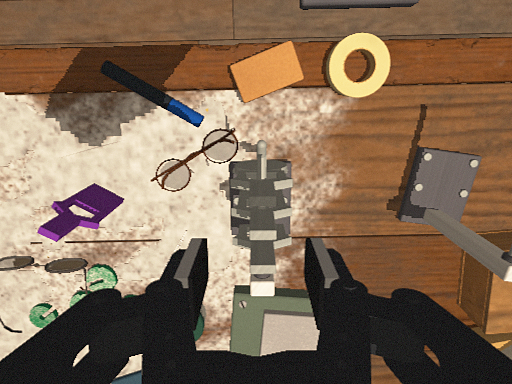

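```bash
python3 - <<'E'
from h import *
from rig import r,cams
S=r.state(); plan(S,[.489,-.3183,.187],89.1)
E
```

```text
shift [ 0.0015 -0.0002  0.1113] rot [-0.04 -0.04 -0.25]
```

{"fn": "play_rows", "kwargs": {"rows": [[[0.0015, 0, 0.05, 0, 0, -0.3, 120], [0.0015, 0, 0.09, 0, 0, -0.3, 120], [0.0015, 0, 0.111, 0, 0, -0.3, 120], [0.0015, 0, 0.111, 0, 0, -0.3, 120], [0.0015, 0, 0.111, 0, 0, -0.3, 220], [0.0015, 0, 0.111, 0, 0, -0.3, 255], [0.0015, 0, 0.111, 0, 0, -0.3, 255], [0.0015, 0, 0.111, 0, 0, -0.3, 255]]], "force": 50}}

```text
t: 3.18
position: [0.4901, -0.3182, 0.1891]
tcp_rot: [179.9, -0.0, 89.2]
contact_force: [-0.3, 3.2, 7.2]
finger_gap: 0.019
```

```bash
python3 - <<'E'
from h import *
from rig import r,cams
S=r.state(); brief(S)
S,w=wristframe(cams,r,"w2")
# lift 16mm, pull in -x rack (dir (-1,0.016)) 
p=S["position"]
plan(S,p+[0,0,.0155],89.1); plan(S,p+[-.085,.0014,.0155],89.1)
E
```

```text
t 3.175 p [ 0.4901 -0.3182  0.1891] rot [ 1.799e+02 -2.000e-02  8.917e+01] F [-0.34  3.23  7.19] gap 0.019 q [-40.3  24.8 -11.   54.2   0.1 -39.4]
shift [ 0.      0.     -0.0155] rot [ 0.1  -0.02  0.07]
shift [ 0.0002 -0.085  -0.0156] rot [ 0.1  -0.02  0.07]
```

View pics/w2.png

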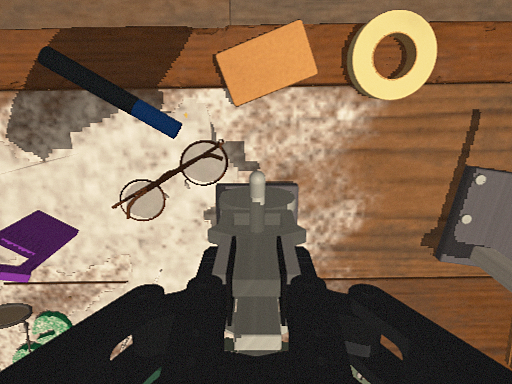

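{"fn": "play_rows", "kwargs": {"rows": [[[0, 0, -0.008, 0, 0, 0, 255], [0, 0, -0.0155, 0, 0, 0, 255], [0, 0, -0.0155, 0, 0, 0, 255], [0, -0.02, -0.0155, 0, 0, 0, 255], [0, -0.04, -0.0155, 0, 0, 0, 255], [0, -0.065, -0.0155, 0, 0, 0, 255], [0, -0.09, -0.0155, 0, 0, 0, 255], [0, -0.09, -0.0155, 0, 0, 0, 255]]]}}

```text
t: 4.22
position: [0.3987, -0.3167, 0.2043]
tcp_rot: [179.9, -0.1, 89.1]
contact_force: [0.3, 0.3, 0.6]
finger_gap: 0.0192
```

```bash
python3 - <<'E'
from h import *
from rig import r,cams
S=r.state(); brief(S)
for n in("side","wrist"):
    f=cams.grab_frame(n); cv2.imwrite(f"pics/{n}3.png",f["img"][:,:,::-1])
plan(S,[.4019,-.0636,.2055],80.7)
E
```

```text
t 4.225 p [ 0.3987 -0.3167  0.2043] rot [ 1.7994e+02 -6.0000e-02  8.9070e+01] F [0.3  0.35 0.61] gap 0.0192 q [-46.8  16.4 -21.1  52.5   0.1 -45.9]
shift [ 0.2531 -0.0009 -0.0009] rot [ 0.05 -0.06  8.37]
```

View pics/side3.png

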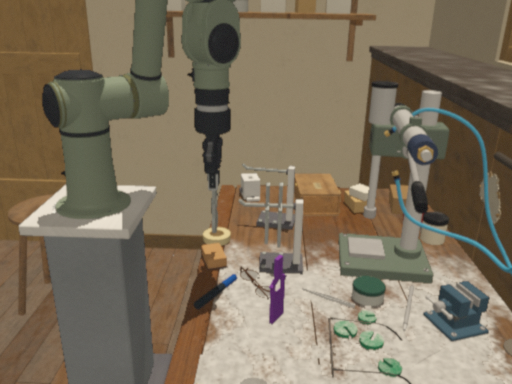

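{"fn": "play_rows", "kwargs": {"rows": [[[0.04, -0.001, -0.001, 0, 0, 2, 255], [0.1, -0.001, -0.001, 0, 0, 5, 255], [0.16, -0.001, -0.001, 0, 0, 8, 255], [0.22, -0.001, -0.001, 0, 0, 8.4, 255], [0.253, -0.001, -0.001, 0, 0, 8.4, 255], [0.253, -0.001, -0.001, 0, 0, 8.4, 255], [0.253, -0.001, -0.001, 0, 0, 8.4, 255]]]}}

```text
t: 5.2
position: [0.4042, -0.0645, 0.2058]
tcp_rot: [179.8, 0.0, 80.8]
contact_force: [-0.2, -0.0, -0.3]
finger_gap: 0.0192
```

```bash
python3 - <<'E'
from h import *
from rig import r,cams
S,w=wristframe(cams,r,"w4"); brief(S)
f=cams.grab_frame("side"); cv2.imwrite("pics/s4.png",cv2.resize(f["img"][130:260,180:320,::-1],None,fx=4,fy=4))
plan(S,[.5302,-.0847,.2055],80.7)
E
```

```text
t 5.2 p [ 0.4042 -0.0645  0.2058] rot [1.7979e+02 1.0000e-02 8.0800e+01] F [-0.18 -0.   -0.29] gap 0.0192 q [-19.4   5.8 -34.4  49.6   0.  -10.2]
shift [0.0002 0.1276 0.0007] rot [0.21 0.01 0.1 ]
```

View pics/w4.png

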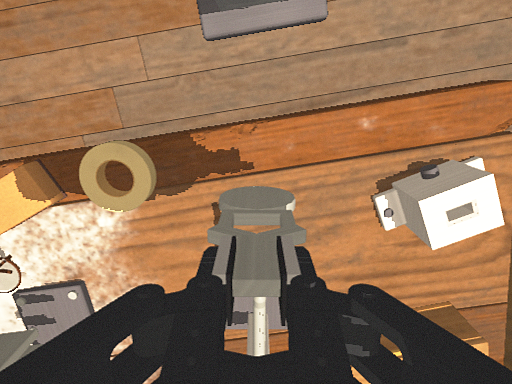

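View pics/s4.png

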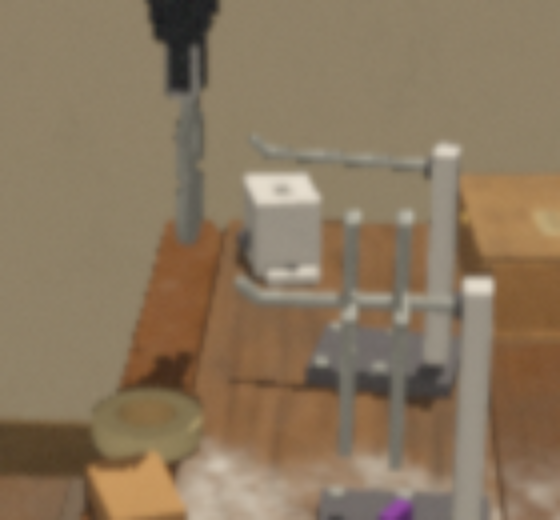

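{"fn": "play_rows", "kwargs": {"rows": [[[0, 0.03, 0, 0.2, 0, 0, 255], [0, 0.06, 0, 0.2, 0, 0, 255], [0, 0.095, 0, 0.2, 0, 0, 255], [0, 0.1275, 0, 0.2, 0, 0, 255], [0, 0.1275, 0, 0.2, 0, 0, 255], [0, 0.1275, 0, 0.2, 0, 0, 255]]]}}

```text
t: 6.05
position: [0.5288, -0.0863, 0.2054]
tcp_rot: [-179.9, -0.0, 80.6]
contact_force: [-0.4, -0.3, -1.0]
finger_gap: 0.0194
```

```bash
python3 - <<'E'
from h import *
from rig import r,cams
S,w=wristframe(cams,r,"w5"); brief(S)
f=cams.grab_frame("side"); cv2.imwrite("pics/s5.png",cv2.resize(f["img"][130:260,180:320,::-1],None,fx=4,fy=4))
plan(S,[.5302,-.0847,.188],80.7)
E
```

```text
t 6.05 p [ 0.5288 -0.0863  0.2054] rot [-1.7987e+02 -1.0000e-02  8.0610e+01] F [-0.36 -0.3  -1.02] gap 0.0194 q [-17.2  19.2 -16.9  54.   -0.   -7.8]
shift [0.0018 0.0011 0.0174] rot [-0.13 -0.01 -0.09]
```

View pics/s5.png

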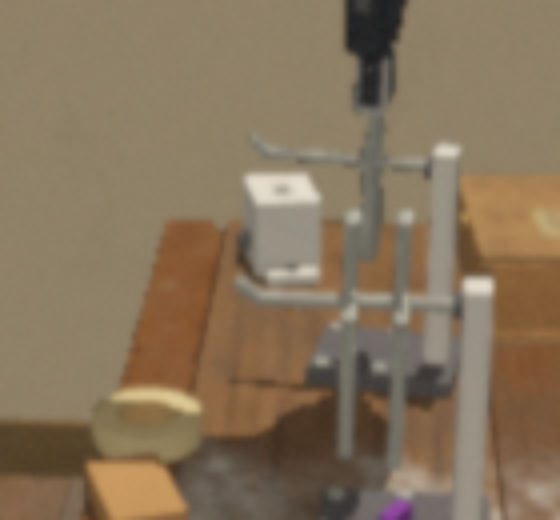

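{"fn": "play_rows", "kwargs": {"rows": [[[0.001, 0.001, 0.008, 0, 0, 0, 255], [0.001, 0.001, 0.016, 0, 0, 0, 255], [0.001, 0.001, 0.016, 0, 0, 0, 255], [0.001, 0.001, 0.016, 0, 0, 0, 180], [0.001, 0.001, 0.014, 0, 0, 0, 120], [0.001, 0.001, 0.014, 0, 0, 0, 120], [0.001, 0.001, -0.02, 0, 0, 0, 120], [0.001, 0.001, -0.06, 0, 0, 0, 120], [0.001, 0.001, -0.1, 0, 0, 0, 120]]]}}

```text
t: 7.28
position: [0.5297, -0.0851, 0.3069]
tcp_rot: [-179.9, -0.0, 80.6]
contact_force: [0.9, 0.2, -0.2]
finger_gap: 0.045
```

```bash
python3 - <<'E'
from h import *
from rig import r,cams
S,w=wristframe(cams,r,"w6"); brief(S)
f=cams.grab_frame("side"); cv2.imwrite("pics/s6.png",cv2.resize(f["img"][130:260,180:320,::-1],None,fx=4,fy=4))
plan(S,[.514,-.3183,.29],89.1)
E
```

```text
t 7.275 p [ 0.5297 -0.0851  0.3069] rot [-1.7989e+02 -1.0000e-02  8.0640e+01] F [ 0.85  0.24 -0.18] gap 0.045 q [-17.   15.5  -6.8  67.8  -0.   -7.6]
shift [-0.2326  0.0224  0.0168] rot [-0.11 -0.01 -8.46]
```

View pics/s6.png

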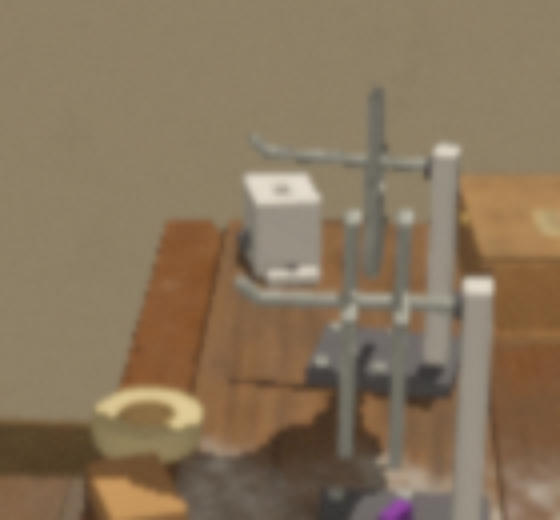

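Round plate hangs on the spare rod. Now the square plate (middle).

{"fn": "play_rows", "kwargs": {"rows": [[[-0.04, 0.005, 0, 0, 0, -2, 120], [-0.233, 0.0225, 0.005, 0, 0, -8.5, 120], [-0.233, 0.0225, 0.005, 0, 0, -8.5, 120], [-0.233, 0.0225, 0.01, 0, 0, -8.5, 120], [-0.233, 0.0225, 0.01, 0, 0, -8.5, 120], [-0.233, 0.0225, 0.01, 0, 0, -8.5, 120], [-0.233, 0.0225, 0.01, 0, 0, -8.5, 120]]]}}

```text
t: 8.25
position: [0.5167, -0.3179, 0.3008]
tcp_rot: [179.7, 0.1, 89.2]
contact_force: [0.2, 0.2, 0.3]
finger_gap: 0.0452
```

```bash
cat > tabs.py <<'E'
from h import *
from rig import r,cams
S,w=wristframe(cams,r,"w_tabs"); brief(S)
P=cloud(w); m=((P[...,2]>.196)&(P[...,2]<.206)&(abs(P[...,1]+.319)<.03)).astype(np.uint8)
n,l,st,ce=cv2.connectedComponentsWithStats(m)
for i in range(1,n):
    if st[i,4]>30:
        q=P[l==i]; a=cv2.minAreaRect(q[:,:2].astype(np.float32)); print(st[i],q.mean(0).round(4),a)
E
python3 tabs.py; python3 - <<'E'
from h import *
from rig import r,cams
S=r.state(); brief(S)
plan(S,[.515,-.3183,.191],89.1)
E
```

```text
t 8.25 p [ 0.5167 -0.3179  0.3008] rot [1.7966e+02 8.0000e-02 8.9240e+01] F [0.18 0.2  0.28] gap 0.0452 q [-38.6  23.1   3.2  69.8   0.1 -37.9]
[242 190  28  14 356] [ 0.5147 -0.3183  0.2012] ((0.5152817964553833, -0.3184188902378082), (0.019567163661122322, 0.008479963056743145), 88.69920349121094)
[243 226  27  13 318] [ 0.5424 -0.3187  0.2009] ((0.5431001782417297, -0.31840717792510986), (0.019446944817900658, 0.007849575951695442), 89.98880004882812)
t 8.3 p [ 0.5168 -0.3178  0.301 ] rot [1.7965e+02 9.0000e-02 8.9260e+01] F [ 0.17 -0.05  0.08] gap 0.0449 q [-38.6  23.1   3.2  69.8   0.1 -37.9]
shift [-0.0003 -0.0025  0.11  ] rot [0.35 0.09 0.16]
```

{"fn": "play_rows", "kwargs": {"rows": [[[0, -0.002, 0.05, 0.3, 0, 0, 120], [0, -0.002, 0.09, 0.3, 0, 0, 120], [0, -0.002, 0.109, 0.3, 0, 0, 120], [0, -0.002, 0.109, 0.3, 0, 0, 120], [0, -0.002, 0.109, 0.3, 0, 0, 220], [0, -0.002, 0.109, 0.3, 0, 0, 255], [0, -0.002, 0.109, 0.3, 0, 0, 255], [0, -0.002, 0.109, 0.3, 0, 0, 255]]]}}

```text
t: 9.3
position: [0.5164, -0.3182, 0.1937]
tcp_rot: [179.8, 0.1, 89.3]
contact_force: [-0.6, 2.3, 6.4]
finger_gap: 0.0191
```

{"fn": "play_rows", "kwargs": {"rows": [[[0, 0, -0.008, 0, 0, 0, 255], [0, 0, -0.0155, 0, 0, 0, 255], [0, 0, -0.0155, 0, 0, 0, 255], [0, -0.02, -0.0155, 0, 0, 0, 255], [0, -0.05, -0.0155, 0, 0, 0, 255], [0, -0.08, -0.0155, 0, 0, 0, 255], [0, -0.115, -0.0155, 0, 0, 0, 255], [0, -0.115, -0.0155, 0, 0, 0, 255]]]}}

```text
t: 10.3
position: [0.3993, -0.3161, 0.2085]
tcp_rot: [179.9, 0.1, 89.1]
contact_force: [0.8, -0.3, -1.3]
finger_gap: 0.0186
```

```bash
python3 - <<'E'
from h import *
from rig import r,cams
S=r.state(); brief(S)
f=cams.grab_frame("side"); cv2.imwrite("pics/s7.png",cv2.resize(f["img"][130:260,180:320,::-1],None,fx=4,fy=4))
plan(S,[.4019,-.0636,S["position"][2]],80.7)
E
```

```text
t 10.3 p [ 0.3993 -0.3161  0.2085] rot [1.7987e+02 8.0000e-02 8.9150e+01] F [ 0.84 -0.27 -1.34] gap 0.0186 q [-46.7  16.1 -20.8  52.9   0.  -45.8]
shift [ 0.2525 -0.0012 -0.0004] rot [0.14 0.07 8.45]
```

View pics/s7.png

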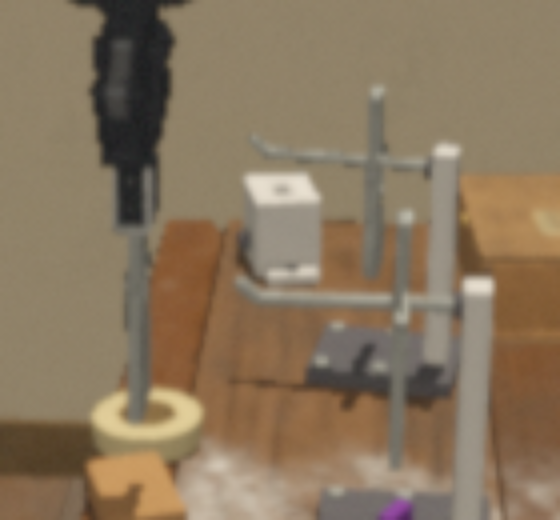

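{"fn": "play_rows", "kwargs": {"rows": [[[0.04, -0.001, 0, 0, 0, 2, 255], [0.1, -0.001, 0, 0, 0, 5, 255], [0.16, -0.001, 0, 0, 0, 8, 255], [0.22, -0.001, 0, 0, 0, 8.4, 255], [0.2525, -0.001, 0, 0, 0, 8.4, 255], [0.2525, -0.001, 0, 0, 0, 8.4, 255], [0.2525, -0.001, 0, 0, 0, 8.4, 255]]]}}

```text
t: 11.22
position: [0.4043, -0.0645, 0.2084]
tcp_rot: [179.7, 0.1, 80.8]
contact_force: [0.1, 0.2, -1.0]
finger_gap: 0.0189
```

```bash
python3 - <<'E'
from h import *
from rig import r,cams
S,w=wristframe(cams,r,"w8"); brief(S)
plan(S,[.4957,-.079,.2095],80.7)
E
```

```text
t 11.225 p [ 0.4043 -0.0645  0.2084] rot [1.7971e+02 1.3000e-01 8.0840e+01] F [ 0.08  0.18 -1.01] gap 0.0189 q [-19.4   5.6 -34.2  49.9  -0.1 -10.2]
shift [ 0.0002  0.0925 -0.0006] rot [0.29 0.13 0.14]
```

View pics/w8.png

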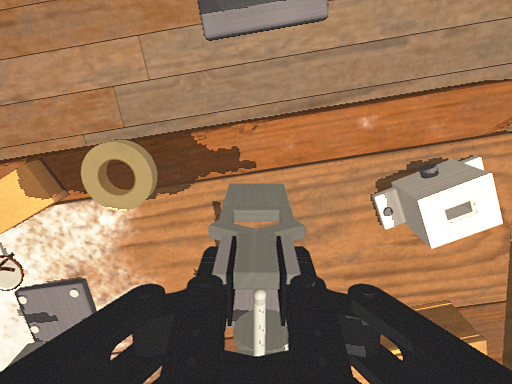

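{"fn": "play_rows", "kwargs": {"rows": [[[0, 0.03, -0.001, 0.2, 0, 0, 255], [0, 0.06, -0.001, 0.2, 0, 0, 255], [0, 0.0925, -0.001, 0.2, 0, 0, 255], [0, 0.0925, -0.001, 0.2, 0, 0, 255], [0, 0.0925, -0.001, 0.2, 0, 0, 255]]]}}

```text
t: 11.9
position: [0.4947, -0.0803, 0.2092]
tcp_rot: [-180.0, 0.1, 80.7]
contact_force: [0.2, 0.7, -1.1]
finger_gap: 0.0189
```

```bash
python3 - <<'E'
from h import *
from rig import r,cams
S=r.state(); brief(S)
f=cams.grab_frame("side"); cv2.imwrite("pics/s9.png",cv2.resize(f["img"][130:260,180:320,::-1],None,fx=4,fy=4))
plan(S,[.4957,-.079,.194],80.7)
E
```

```text
t 11.9 p [ 0.4947 -0.0803  0.2092] rot [-1.7998e+02  1.2000e-01  8.0690e+01] F [ 0.2   0.71 -1.14] gap 0.0189 q [-17.6  15.4 -21.7  52.9  -0.1  -8.3]
shift [0.0015 0.0008 0.0152] rot [-0.02  0.12 -0.01]
```

View pics/s9.png

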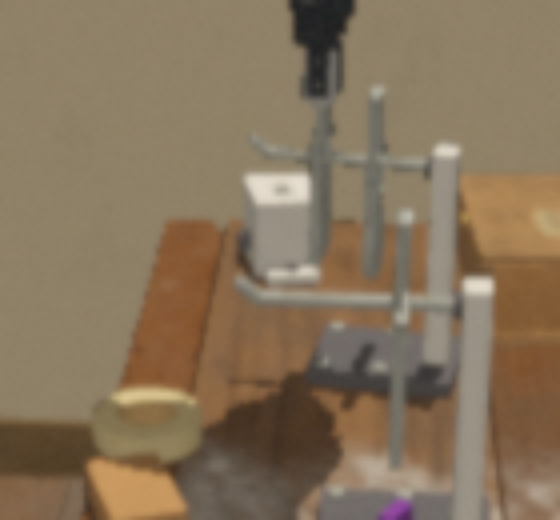

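{"fn": "play_rows", "kwargs": {"rows": [[[0.001, 0.001, 0.008, 0, 0, 0, 255], [0.001, 0.001, 0.016, 0, 0, 0, 255], [0.001, 0.001, 0.016, 0, 0, 0, 255], [0.001, 0.001, 0.016, 0, 0, 0, 180], [0.001, 0.001, 0.014, 0, 0, 0, 120], [0.001, 0.001, 0.014, 0, 0, 0, 120], [0.001, 0.001, -0.02, 0, 0, 0, 120], [0.001, 0.001, -0.06, 0, 0, 0, 120], [0.001, 0.001, -0.09, 0, 0, 0, 120]]]}}

```text
t: 13.08
position: [0.4958, -0.0792, 0.3009]
tcp_rot: [180.0, 0.1, 80.7]
contact_force: [0.2, -0.0, -0.2]
finger_gap: 0.0451
```

```bash
python3 - <<'E'
from h import *
from rig import r,cams
S=r.state(); brief(S)
f=cams.grab_frame("side"); cv2.imwrite("pics/s10.png",cv2.resize(f["img"][130:260,180:320,::-1],None,fx=4,fy=4))
f=cams.grab_frame("top"); cv2.imwrite("pics/t10.png",cv2.resize(f["img"][130:230,160:310,::-1],None,fx=5,fy=5))
plan(S,[.543,-.3185,.295],89.1)
E
```

```text
t 13.075 p [ 0.4958 -0.0792  0.3009] rot [1.7996e+02 1.3000e-01 8.0700e+01] F [ 0.15 -0.03 -0.25] gap 0.0451 q [-17.4  11.8 -12.6  65.6  -0.1  -8.1]
shift [-0.2285  0.0852  0.0065] rot [ 0.03  0.13 -8.4 ]
```

View pics/s10.png

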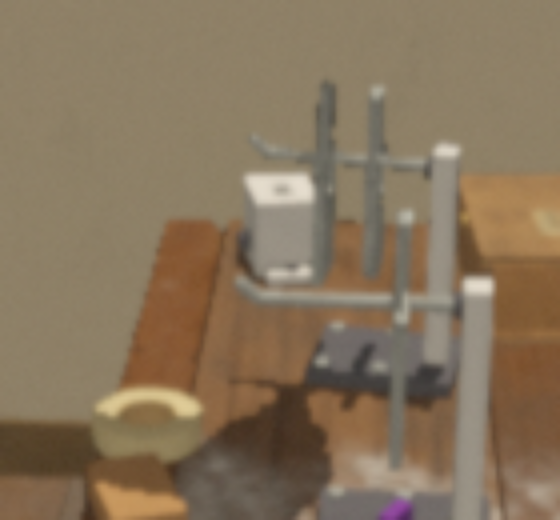

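View pics/t10.png

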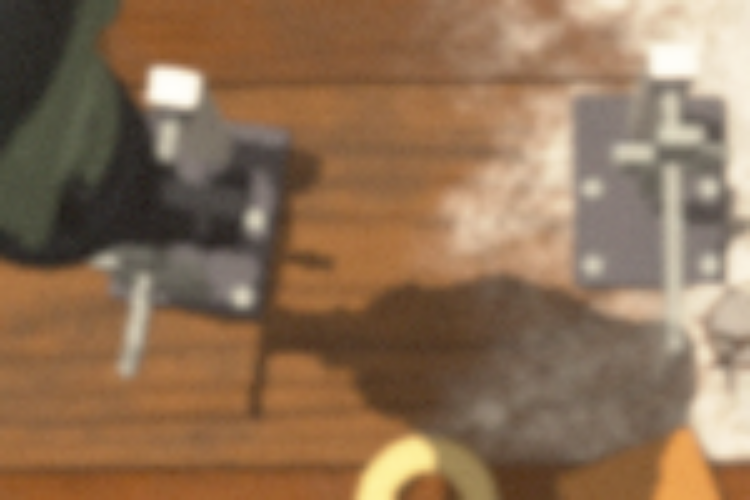

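{"fn": "play_rows", "kwargs": {"rows": [[[-0.04, 0.015, 0, 0, 0, -2, 120], [-0.2285, 0.085, 0.003, 0, 0, -8.4, 120], [-0.2285, 0.085, 0.006, 0, 0, -8.4, 120], [-0.2285, 0.085, 0.006, 0, 0, -8.4, 120], [-0.2285, 0.085, 0.006, 0, 0, -8.4, 120], [-0.2285, 0.085, 0.006, 0, 0, -8.4, 120], [-0.2285, 0.085, 0.006, 0, 0, -8.4, 120]]]}}

```text
t: 14.05
position: [0.5441, -0.3173, 0.2975]
tcp_rot: [179.7, 0.2, 89.2]
contact_force: [-0.8, -0.7, -0.1]
finger_gap: 0.045
```

```bash
python3 tabs.py; python3 - <<'E'
from h import *
from rig import r,cams
S=r.state(); brief(S)
plan(S,[.5432,-.3184,.191],89.1)
# check spare plates
f=cams.grab_frame("top"); P=cloud(f)
m=((P[...,2]>.188)&(P[...,2]<.21)&(P[...,0]>.45)&(P[...,0]<.56)&(abs(P[...,1]+.082)<.03)).astype(np.uint8)
n,l,st,ce=cv2.connectedComponentsWithStats(m)
for i in range(1,n):
    q=P[l==i]
    if len(q)>10:
        d=q.mean(0)[:2]-[.545,-.0871]; a=np.radians(-9.33); c,s=np.cos(a),np.sin(a)
        print(len(q),q.mean(0).round(4),"rack xy",(c*d[0]+s*d[1]).round(4),(-s*d[0]+c*d[1]).round(4))
E
```

```text
t 14.05 p [ 0.5441 -0.3173  0.2975] rot [1.7975e+02 1.6000e-01 8.9180e+01] F [-0.8  -0.75 -0.07] gap 0.045 q [-37.   25.9   6.9  70.8   0.  -36.1]
[241 193  28  13 340] [ 0.5427 -0.3186  0.2011] ((0.5429205298423767, -0.31864768266677856), (0.019384147599339485, 0.008066697977483273), 88.57979583740234)
t 14.1 p [ 0.5443 -0.3171  0.2979] rot [179.72   0.18  89.2 ] F [ 0.64  0.44 -0.22] gap 0.0452 q [-36.9  25.8   6.9  70.8   0.  -36.2]
shift [-0.0009 -0.0016  0.1069] rot [0.28 0.18 0.1 ]
40 [ 0.5296 -0.0905  0.2006] rack xy -0.0146 -0.0058
39 [ 0.4971 -0.0801  0.2001] rack xy -0.0484 -0.0009
```

{"fn": "play_rows", "kwargs": {"rows": [[[-0.001, -0.0015, 0.05, 0.3, 0.2, 0, 120], [-0.001, -0.0015, 0.09, 0.3, 0.2, 0, 120], [-0.001, -0.0015, 0.106, 0.3, 0.2, 0, 120], [-0.001, -0.0015, 0.106, 0.3, 0.2, 0, 120], [-0.001, -0.0015, 0.106, 0.3, 0.2, 0, 220], [-0.001, -0.0015, 0.106, 0.3, 0.2, 0, 255], [-0.001, -0.0015, 0.106, 0.3, 0.2, 0, 255], [-0.001, -0.0015, 0.106, 0.3, 0.2, 0, 255]]], "force": 70}}

```text
t: 15.15
position: [0.5446, -0.3189, 0.1944]
tcp_rot: [179.8, 0.1, 89.2]
contact_force: [-0.3, 1.6, 6.4]
finger_gap: 0.0182
```

```bash
python3 - <<'E'
from h import *
from rig import r,cams
S=r.state(); brief(S)
E
```

```text
t 15.15 p [ 0.5446 -0.3189  0.1944] rot [1.798e+02 8.000e-02 8.922e+01] F [-0.28  1.58  6.4 ] gap 0.0182 q [-37.1  29.2  -2.9  57.7   0.1 -36.3]
```

{"fn": "play_rows", "kwargs": {"rows": [[[0, 0, -0.008, 0, 0, 0, 255], [0, 0, -0.0155, 0, 0, 0, 255], [0, 0, -0.0155, 0, 0, 0, 255], [0, -0.02, -0.0155, 0, 0, 0, 255], [0, -0.05, -0.0155, 0, 0, 0, 255], [0, -0.09, -0.0155, 0, 0, 0, 255], [0, -0.125, -0.0155, 0, 0, 0, 255], [0, -0.145, -0.0155, 0, 0, 0, 255], [0, -0.145, -0.0155, 0, 0, 0, 255]]]}}

```text
t: 16.27
position: [0.3983, -0.3168, 0.2094]
tcp_rot: [179.8, 0.1, 89.1]
contact_force: [0.8, 0.5, -0.4]
finger_gap: 0.0182
```

```bash
python3 - <<'E'
from h import *
from rig import r,cams
S=r.state(); brief(S)
f=cams.grab_frame("side"); cv2.imwrite("pics/s11.png",cv2.resize(f["img"][130:260,180:320,::-1],None,fx=4,fy=4))
plan(S,[.38,-.10,.28],89)
plan(S,[.39,.0,.28],102.7)
E
```

```text
t 16.275 p [ 0.3983 -0.3168  0.2094] rot [1.7983e+02 5.0000e-02 8.9130e+01] F [ 0.8   0.47 -0.42] gap 0.0182 q [-46.9  16.  -20.8  53.    0.1 -46. ]
shift [ 0.2164 -0.0214 -0.0709] rot [0.17 0.05 0.13]
shift [ 0.3165 -0.013  -0.0709] rot [  0.16   0.07 -13.57]
```

View pics/s11.png

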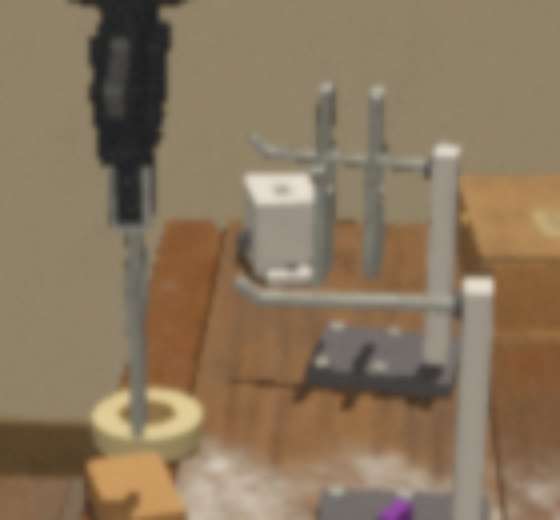

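{"fn": "play_rows", "kwargs": {"rows": [[[0.02, 0, -0.04, 0, 0, 0, 255], [0.07, 0, -0.07, 0, 0, -2, 255], [0.13, -0.013, -0.07, 0, 0, -6, 255], [0.19, -0.013, -0.07, 0, 0, -10, 255], [0.25, -0.013, -0.07, 0, 0, -13.5, 255], [0.3, -0.013, -0.07, 0, 0, -13.5, 255], [0.3165, -0.013, -0.07, 0, 0, -13.5, 255], [0.3165, -0.013, -0.07, 0, 0, -13.5, 255]]]}}

```text
t: 17.32
position: [0.3914, 0.001, 0.2792]
tcp_rot: [179.8, 0.1, 102.9]
contact_force: [0.1, -0.1, -0.3]
finger_gap: 0.0179
```

```bash
python3 - <<'E'
from h import *
from rig import r,cams
S,w=wristframe(cams,r,"w12"); brief(S)
print(proj(w,[.461,.1076,.06]))
np.savez("w12.npz",img=w["img"],depth=w["depth"],R=w["R"],t=w["t"],fx=w["fx"],fy=w["fy"],cx=w["cx"],cy=w["cy"])
E
```

```text
t 17.325 p [0.3914 0.001  0.2792] rot [1.7977e+02 1.5000e-01 1.0289e+02] F [ 0.1  -0.14 -0.26] gap 0.0179 q [-10.7   0.1 -29.1  60.6  -0.  -23.6]
(np.float64(333.5226207804369), np.float64(242.99854312851215))
```

View pics/w12.png

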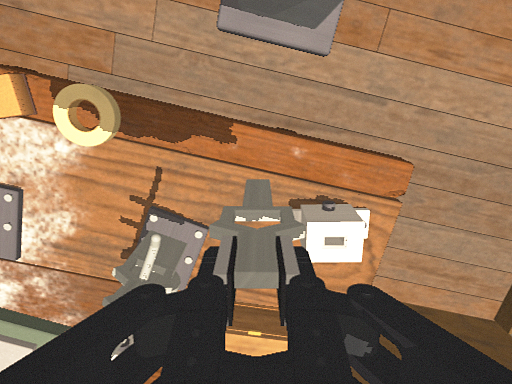

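```bash
python3 - <<'E'
from h import *; import pickle
w=dict(np.load("w12.npz")); g=cv2.cvtColor(w["img"],cv2.COLOR_RGB2GRAY)
cv2.imwrite("pics/slot12.png",cv2.resize(w["img"][195:275,295:380,::-1],None,fx=7,fy=7,interpolation=cv2.INTER_CUBIC))
def corners(f,m,z,name):
    u=[onplane(f,x,y,z)[:2] for y,x in zip(*np.nonzero(m))]; u=np.array(u,np.float32)
    print(name,len(u),u.mean(0).round(4),cv2.minAreaRect(u*1000))
P=cloud(w)
top=(abs(P[...,2]-.06)<.006); top[:, :290]=0; top[:,385:]=0; top[:195]=0; top[285:]=0
corners(w,top,.06,"top_w")
for th in (90,120,150):
    m=np.zeros_like(g); m[230:250,320:350]=(g[230:250,320:350]<th)
    corners(w,m,.06,"slot_w%d"%th)
f,s=pickle.load(open("f0.pkl","rb")); g=cv2.cvtColor(f["img"],cv2.COLOR_RGB2GRAY)
for th in (100,150,190):
    m=np.zeros_like(g); m[198:208,113:126]=(g[198:208,113:126]<th); corners(f,m,.06,"slot_t%d"%th)
g=cv2.cvtColor(s["img"],cv2.COLOR_RGB2GRAY)
print(proj(s,[.461,.1076,.06]))
E
```

```text
top_w 2221 [0.4572 0.1074] ((457.8835144042969, 106.74198913574219), (52.458492279052734, 65.3646469116211), 12.999580383300781)<stdin>:6: RuntimeWarning: Mean of empty slice.
  ret = ret.dtype.type(ret / rcount)
Traceback (most recent call last):
cv2.error: OpenCV(4.12.0) /io/opencv/modules/imgproc/src/convhull.cpp:143: error: (-215:Assertion failed) total >= 0 && (depth == CV_32F || depth == CV_32S) in function 'convexHull'
```

View pics/slot12.png

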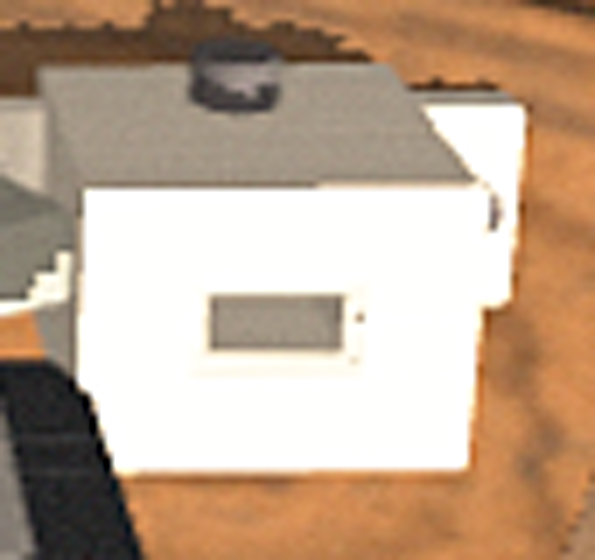

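```bash
python3 - <<'E' 2>&1 | grep -v Warn
from h import *; import pickle
def corners(f,m,z,name):
    u=np.array([onplane(f,x,y,z)[:2] for y,x in zip(*np.nonzero(m))],np.float32)
    if len(u)>4: print(name,len(u),u.mean(0).round(4),cv2.minAreaRect(u*1000))
w=dict(np.load("w12.npz")); g=cv2.cvtColor(w["img"],cv2.COLOR_RGB2GRAY)
for th in (170,190,210):
    m=np.zeros_like(g); m[232:250,320:346]=(g[232:250,320:346]<th); corners(w,m,.057,"slot_w%d"%th)
f,s=pickle.load(open("f0.pkl","rb")); g=cv2.cvtColor(f["img"],cv2.COLOR_RGB2GRAY)
for th in (130,170,200):
    m=np.zeros_like(g); m[198:208,113:126]=(g[198:208,113:126]<th); corners(f,m,.057,"slot_t%d"%th)
g=cv2.cvtColor(s["img"],cv2.COLOR_RGB2GRAY)
u,v=map(int,np.round(proj(s,[.461,.1076,.06]))); print(u,v); 
for th in (130,160,180):
    m=np.zeros_like(g); m[v-4:v+5,u-5:u+6]=(g[v-4:v+5,u-5:u+6]<th); corners(s,m,.057,"slot_s%d"%th)
print(g[v-5:v+6,u-7:u+8])
E
```

```text
slot_w170 152 [0.4591 0.1083] ((459.09674072265625, 108.32233428955078), (8.822349548339844, 21.294883728027344), 12.988465309143066)
slot_w190 152 [0.4591 0.1083] ((459.09674072265625, 108.32233428955078), (8.822349548339844, 21.294883728027344), 12.988465309143066)
slot_w210 153 [0.4591 0.1084] ((459.71539306640625, 108.46498107910156), (10.090629577636719, 21.295581817626953), 12.983942985534668)
slot_t130 13 [0.4613 0.1068] ((461.51031494140625, 106.94515991210938), (12.411938667297363, 4.961135387420654), 89.27009582519531)
slot_t170 30 [0.4611 0.1086] ((461.009033203125, 108.29315948486328), (8.81697940826416, 19.868616104125977), 10.652116775512695)
slot_t200 38 [0.4614 0.1081] ((461.5281982421875, 108.1896743774414), (20.037471771240234, 9.922662734985352), 89.27168273925781)
250 177
slot_s160 5 [0.4693 0.0835] ((469.307861328125, 83.48925018310547), (12.287967681884766, 6.303191184997559e-06), 4.530462741851807)
slot_s180 25 [0.4615 0.1196] ((461.8768615722656, 119.753173828125), (32.14973068237305, 74.25636291503906), 3.1751749515533447)
[[137 136 136 137 136 136 135 137 136 136 137 139 135 135 129]
 [171 171 172 173 173 173 173 171 173 174 173 174 175 167 139]
 [208 209 209 209 208 208 207 206 208 209 210 212 211 201 160]
 [217 218 218 217 214 211 206 205 208 213 218 219 220 213 182]
 [215 217 217 217 211 200 187 182 187 204 214 218 219 217 203]
 [208 216 217 216 211 193 169 163 168 193 208 217 220 219 212]
 [198 214 217 217 213 202 186 181 185 198 208 216 218 219 217]
 [178 207 214 215 215 211 207 205 204 207 209 210 209 209 210]
 [153 192 200 201 200 201 198 194 192 192 191 186 185 185 185]
 [134 159 163 163 162 164 162 157 159 158 158 157 160 162 162]
 [124 138 143 141 143 143 144 144 143 142 145 153 163 167 166]]
```

```bash
python3 - <<'E'
from h import *
from rig import r,cams
S=r.state(); brief(S)
plan(S,[.461,.108,.235],103)
E
```

```text
t 17.375 p [3.914e-01 1.000e-04 2.792e-01] rot [1.7978e+02 1.7000e-01 1.0280e+02] F [-0.17 -1.13 -0.76] gap 0.0181 q [-10.8   0.1 -29.1  60.6  -0.1 -23.6]
shift [0.0899 0.0916 0.0443] rot [ 0.22  0.17 -0.2 ]
```

{"fn": "play_rows", "kwargs": {"rows": [[[0.04, 0.04, 0, 0.2, 0.2, -0.2, 255], [0.07, 0.07, 0, 0.2, 0.2, -0.2, 255], [0.09, 0.0915, 0, 0.2, 0.2, -0.2, 255], [0.09, 0.0915, 0.02, 0.2, 0.2, -0.2, 255], [0.09, 0.0915, 0.044, 0.2, 0.2, -0.2, 255], [0.09, 0.0915, 0.044, 0.2, 0.2, -0.2, 255], [0.09, 0.0915, 0.044, 0.2, 0.2, -0.2, 255]]]}}

```text
t: 18.25
position: [0.4616, 0.1074, 0.2359]
tcp_rot: [179.9, -0.0, 102.9]
contact_force: [-0.7, 0.5, -2.0]
finger_gap: 0.0182
```

```bash
python3 - <<'E'
from h import *
from rig import r,cams
S,w=wristframe(cams,r,"w13"); brief(S)
cv2.imwrite("pics/w13c.png",cv2.resize(w["img"][150:300,180:340,::-1],None,fx=4,fy=4,interpolation=cv2.INTER_CUBIC))
f=cams.grab_frame("side"); cv2.imwrite("pics/s13.png",cv2.resize(f["img"][120:210,200:310,::-1],None,fx=6,fy=6,interpolation=cv2.INTER_CUBIC))
import pickle; pickle.dump((S,w,f),open("f13.pkl","wb"))
E
```

```text
t 18.25 p [0.4616 0.1074 0.2359] rot [ 1.7994e+02 -2.0000e-02  1.0293e+02] F [-0.73  0.53 -2.  ] gap 0.0182 q [  4.1  11.2 -23.1  55.7   0.   -8.8]
```

View pics/w13c.png

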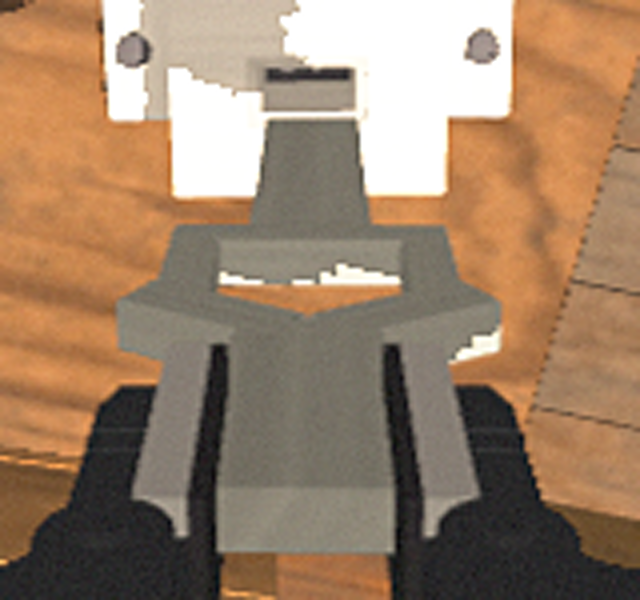

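View pics/s13.png

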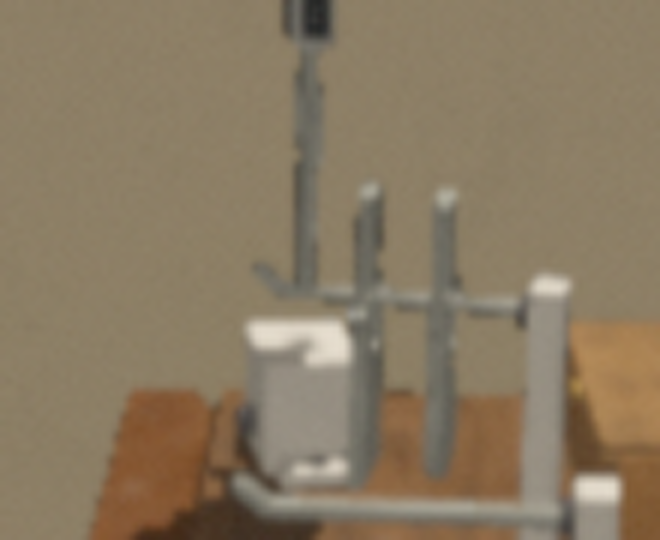

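```bash
python3 - <<'E'
from h import *; import pickle
S,w,s=pickle.load(open("f13.pkl","rb"))
P=cloud(w)
u,v=257.9,179.1
zf=S["position"][2]-.1434
print("foot z guess",zf, "depth pts",[P[int(v)-k,258].round(4) for k in (-4,-3,-2,-1,0,1,2)])
F=onplane(w,u,v,zf); 
a=np.radians(13); ex=np.array([np.cos(a),np.sin(a)]); ey=np.array([-np.sin(a),np.cos(a)])
print("foot centre",F[:2]+.004*ex)
for zf2 in (zf-.003,zf+.003): print(onplane(w,u,v,zf2)[:2]+.004*ex)
SL=onplane(w,256.9,171.9,.057); print("slot",SL)
d=SL[:2]-(F[:2]+.004*ex); print("delta slot-foot along slot x,y (mm)",1000*d@ex,1000*d@ey)
E
```

```text
foot z guess 0.09250239360743581 depth pts [array([0.456 , 0.1081, 0.1086]), array([0.4563, 0.1082, 0.1045]), array([0.4556, 0.1081, 0.1041]), array([0.4558, 0.1081, 0.1001]), array([0.4562, 0.1083, 0.0949]), array([0.4645, 0.1104, 0.0586]), array([0.4643, 0.1104, 0.0556])]
foot centre [0.46086213 0.10927822]
[0.46162186 0.10947129]
[0.4601024  0.10908516]
slot [0.45931223 0.10815409 0.057     ]
delta slot-foot along slot x,y (mm) -1.7630514479173032 -0.7466728817189267
```

```bash
python3 - <<'E'
from h import *
from rig import r,cams
S=r.state(); brief(S); plan(S,[.4605,.1069,.2015],103)
E
```

```text
t 18.35 p [0.4618 0.1077 0.2363] rot [ 1.7988e+02 -2.0000e-02  1.0295e+02] F [-0.07 -0.03  0.23] gap 0.018 q [  4.2  11.1 -23.1  55.6   0.   -8.8]
shift [-0.0005 -0.0015  0.0348] rot [ 0.12 -0.02 -0.05]
```

{"fn": "play_rows", "kwargs": {"rows": [[[-0.0005, -0.0014, 0, 0.1, 0, 0, 255], [-0.0005, -0.0014, 0.015, 0.1, 0, 0, 255], [-0.0005, -0.0014, 0.026, 0.1, 0, 0, 255], [-0.0005, -0.0014, 0.028, 0.1, 0, 0, 255], [-0.0005, -0.0014, 0.03, 0.1, 0, 0, 255], [-0.0005, -0.0014, 0.032, 0.1, 0, 0, 255], [-0.0005, -0.0014, 0.034, 0.1, 0, 0, 255], [-0.0005, -0.0014, 0.036, 0.1, 0, 0, 255], [-0.0005, -0.0014, 0.036, 0.1, 0, 0, 255]]]}}

```text
t: 19.48
position: [0.4605, 0.1069, 0.2002]
tcp_rot: [180.0, -0.0, 103.0]
contact_force: [0.2, -0.9, -1.9]
finger_gap: 0.018
```

```bash
python3 - <<'E'
from h import *
from rig import r,cams
S,w=wristframe(cams,r); brief(S)
cv2.imwrite("pics/w14c.png",cv2.resize(w["img"][150:300,180:340,::-1],None,fx=4,fy=4,interpolation=cv2.INTER_CUBIC))
E
```

```text
t 19.475 p [0.4605 0.1069 0.2002] rot [ 1.7999e+02 -2.0000e-02  1.0295e+02] F [ 0.2  -0.85 -1.93] gap 0.018 q [  4.1  12.9 -26.5  50.6   0.   -8.9]
```

View pics/w14c.png

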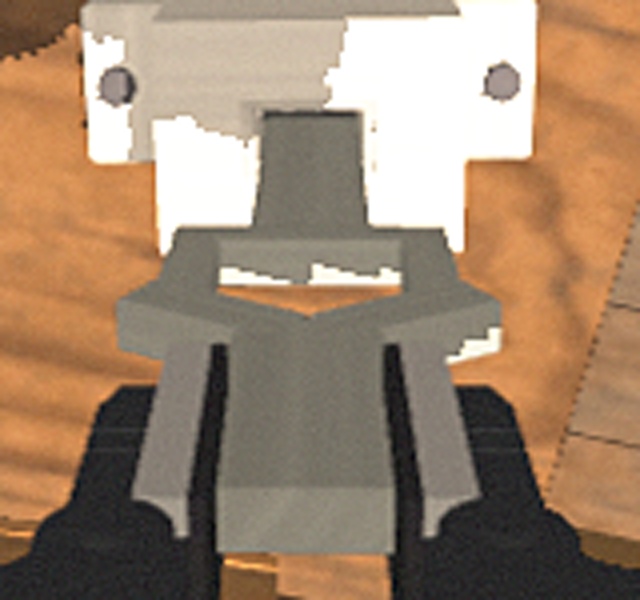

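{"fn": "play_rows", "kwargs": {"rows": [[[0, 0, 0.002, 0, 0, 0, 255], [0, 0, 0.004, 0, 0, 0, 255], [0, 0, 0.005, 0, 0, 0, 255], [0, 0, 0.006, 0, 0, 0, 255]]]}}

```text
t: 20.02
position: [0.4605, 0.1069, 0.1942]
tcp_rot: [180.0, -0.0, 102.9]
contact_force: [-0.6, -0.4, -1.1]
finger_gap: 0.0178
```

{"fn": "play_rows", "kwargs": {"rows": [[[0, 0, 0.002, 0, 0, 0, 255], [0, 0, 0.004, 0, 0, 0, 255], [0, 0, 0.005, 0, 0, 0, 255], [0, 0, 0.006, 0, 0, 0, 255]]]}}

```text
t: 20.52
position: [0.4605, 0.1069, 0.1881]
tcp_rot: [180.0, -0.0, 103.0]
contact_force: [-0.6, -0.4, -1.1]
finger_gap: 0.0181
```

{"fn": "play_rows", "kwargs": {"rows": [[[0, 0, 0.001, 0, 0, 0, 255], [0, 0, 0.002, 0, 0, 0, 255], [0, 0, 0.003, 0, 0, 0, 255], [0, 0, 0.004, 0, 0, 0, 255]]]}}

```text
t: 21.02
position: [0.4606, 0.1069, 0.184]
tcp_rot: [180.0, -0.0, 103.0]
contact_force: [0.3, -0.2, -0.6]
finger_gap: 0.0183
```

{"fn": "play_rows", "kwargs": {"rows": [[[0, 0, 0.001, 0, 0, 0, 255], [0, 0, 0.002, 0, 0, 0, 255], [0, 0, 0.003, 0, 0, 0, 255]]]}}

```text
t: 21.4
position: [0.4606, 0.1069, 0.181]
tcp_rot: [180.0, -0.0, 103.0]
contact_force: [0.6, 0.4, -0.1]
finger_gap: 0.0184
```

{"fn": "play_rows", "kwargs": {"rows": [[[0, 0, 0.001, 0, 0, 0, 255], [0, 0, 0.002, 0, 0, 0, 255], [0, 0, 0.003, 0, 0, 0, 255]]]}}

```text
t: 21.78
position: [0.4606, 0.1069, 0.1779]
tcp_rot: [180.0, -0.0, 103.0]
contact_force: [-0.6, -0.7, -0.6]
finger_gap: 0.0183
```

{"fn": "play_rows", "kwargs": {"rows": [[[0, 0, 0.001, 0, 0, 0, 255], [0, 0, 0.002, 0, 0, 0, 255], [0, 0, 0.003, 0, 0, 0, 255]]]}}

```text
t: 22.15
position: [0.4606, 0.1069, 0.1749]
tcp_rot: [180.0, -0.0, 103.0]
contact_force: [0.2, -0.1, -0.7]
finger_gap: 0.0181
```

{"fn": "play_rows", "kwargs": {"rows": [[[0, 0, 0.001, 0, 0, 0, 255], [0, 0, 0.002, 0, 0, 0, 255], [0, 0, 0.003, 0, 0, 0, 255]]]}}

```text
t: 22.52
position: [0.4606, 0.1069, 0.1718]
tcp_rot: [180.0, -0.0, 103.0]
contact_force: [-0.5, -0.0, -0.7]
finger_gap: 0.0185
```

{"fn": "play_rows", "kwargs": {"rows": [[[0, 0, 0.001, 0, 0, 0, 255], [0, 0, 0.002, 0, 0, 0, 255], [0, 0, 0.003, 0, 0, 0, 255]]]}}

```text
t: 22.9
position: [0.4627, 0.1073, 0.1712]
tcp_rot: [179.7, -0.0, 103.0]
contact_force: [-1.4, 0.4, 20.7]
finger_gap: 0.0179
```

{"fn": "play_rows", "kwargs": {"rows": [[[0, -0.0015, 0.0005, 0.3, 0, 0, 255]]]}}

```text
t: 23.02
position: [0.4617, 0.107, 0.1716]
tcp_rot: [179.9, 0.0, 103.0]
contact_force: [0.2, 0.2, -0.4]
finger_gap: 0.0183
```

{"fn": "play_rows", "kwargs": {"rows": [[[0, -0.001, 0.001, 0, 0, 0, 255], [0, -0.001, 0.0015, 0, 0, 0, 255]]]}}

```text
t: 23.28
position: [0.462, 0.1071, 0.1713]
tcp_rot: [179.7, 0.0, 103.0]
contact_force: [-1.4, 0.8, 11.5]
finger_gap: 0.0184
```

{"fn": "play_rows", "kwargs": {"rows": [[[0, -0.0013, 0.0012, 0.2, 0, 0, 255], [0, -0.0013, 0.0012, 0.2, 0, 0, 255], [0, -0.0013, 0.0012, 0.2, 0, 0, 255]]]}}

```text
t: 23.65
position: [0.4621, 0.107, 0.1713]
tcp_rot: [179.7, 0.0, 103.0]
contact_force: [-0.9, 1.3, 10.5]
finger_gap: 0.018
```

{"fn": "play_rows", "kwargs": {"rows": [[[0, -0.0013, 0.0013, 0.2, 0, 0, 255], [0, -0.0013, 0.0014, 0.2, 0, 0, 255], [0, -0.0013, 0.0014, 0.2, 0, 0, 255], [0, -0.0013, 0.0014, 0.2, 0, 0, 255], [0, -0.0013, 0.0014, 0.2, 0, 0, 255], [0, -0.0013, 0.0014, 0.2, 0, 0, 255], [0, -0.0013, 0.0014, 0.2, 0, 0, 255], [0, -0.0013, 0.0014, 0.2, 0, 0, 255], [0, -0.0013, 0.0014, 0.2, 0, 0, 255], [0, -0.0013, 0.0014, 0.2, 0, 0, 255]]]}}

```text
t: 24.9
position: [0.4622, 0.1071, 0.1713]
tcp_rot: [179.7, 0.0, 103.0]
contact_force: [-0.5, 0.7, 10.6]
finger_gap: 0.0181
```

```bash
python3 - <<'E'
from h import *
from rig import r,cams
S,w=wristframe(cams,r); brief(S); brief(r.state())
cv2.imwrite("pics/w15c.png",cv2.resize(w["img"][150:300,180:340,::-1],None,fx=4,fy=4,interpolation=cv2.INTER_CUBIC))
f=cams.grab_frame("side"); cv2.imwrite("pics/s15.png",cv2.resize(f["img"][120:210,200:310,::-1],None,fx=6,fy=6,interpolation=cv2.INTER_CUBIC))
E
```

```text
t 24.9 p [0.4622 0.1071 0.1713] rot [1.7973e+02 1.0000e-02 1.0298e+02] F [-0.54  0.66 10.61] gap 0.0181 q [  4.1  14.7 -28.9  46.1   0.   -8.9]
t 24.95 p [0.4622 0.1071 0.1713] rot [1.7974e+02 1.0000e-02 1.0298e+02] F [-0.4   1.24 10.88] gap 0.0183 q [  4.1  14.7 -28.9  46.1   0.   -8.9]
```

View pics/w15c.png

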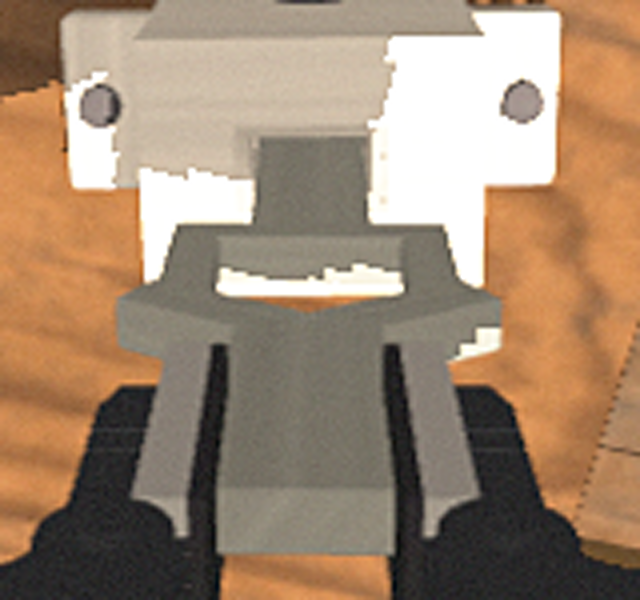

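View pics/s15.png

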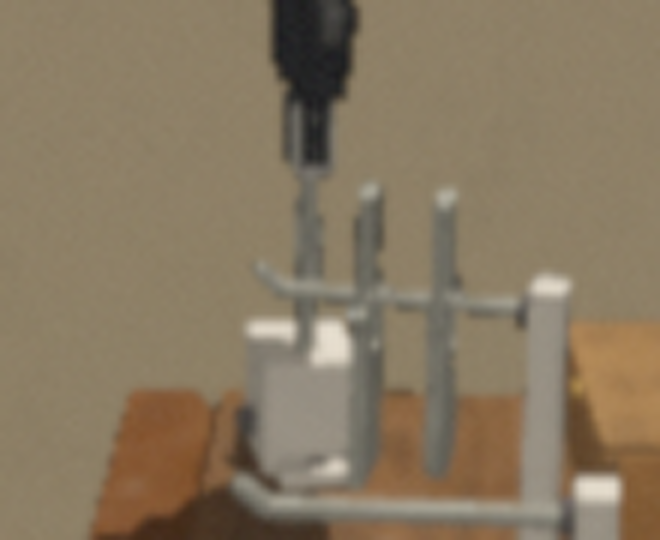

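{"fn": "play_rows", "kwargs": {"rows": [[[0, -0.0013, 0.0016, 0.2, 0, 0, 255], [0, -0.0013, 0.0016, 0.2, 0, 0, 255], [0, -0.0013, 0.0016, 0.2, 0, 0, 255], [0, -0.0013, 0.0016, 0.2, 0, 0, 255], [0, -0.0013, 0.0016, 0.2, 0, 0, 255], [0, -0.0013, 0.0016, 0.2, 0, 0, 255], [0, -0.0013, 0.0016, 0.2, 0, 0, 255], [0, -0.0013, 0.0016, 0.2, 0, 0, 255]]]}}

```text
t: 26.0
position: [0.4624, 0.1071, 0.1713]
tcp_rot: [179.7, 0.0, 103.0]
contact_force: [-1.0, -0.4, 11.9]
finger_gap: 0.0179
```

{"fn": "play_rows", "kwargs": {"rows": [[[0, -0.0005, 0.0003, 0, 0, 0, 255], [0, -0.0005, 0.0001, 0, 0, 0, 255], [0, -0.0005, 0, 0, 0, 0, 180], [0, -0.0005, -0.001, 0, 0, 0, 120], [0, -0.0005, -0.002, 0, 0, 0, 120], [0, -0.0005, -0.002, 0, 0, 0, 120], [0, -0.0005, -0.03, 0, 0, 0, 120], [0, -0.0005, -0.08, 0, 0, 0, 120], [0, -0.0005, -0.12, 0, 0, 0, 120], [0, -0.0005, -0.12, 0, 0, 0, 120]]]}}

```text
t: 27.25
position: [0.4633, 0.1071, 0.2944]
tcp_rot: [179.4, 0.1, 103.0]
contact_force: [0.9, -0.2, -0.6]
finger_gap: 0.0457
```

```bash
python3 - <<'E'
from h import *
from rig import r,cams
S,w=wristframe(cams,r,"w16"); brief(S)
f=cams.grab_frame("side"); cv2.imwrite("pics/s16.png",cv2.resize(f["img"][120:210,200:310,::-1],None,fx=6,fy=6,interpolation=cv2.INTER_CUBIC))
f=cams.grab_frame("top"); cv2.imwrite("pics/t16.png",cv2.resize(f["img"][130:250,90:250,::-1],None,fx=5,fy=5))
E
```

```text
t 27.25 p [0.4633 0.1071 0.2944] rot [1.7936e+02 7.0000e-02 1.0299e+02] F [ 0.91 -0.21 -0.63] gap 0.0457 q [  4.1   8.6 -17.4  63.3   0.   -8.9]
```

View pics/w16.png

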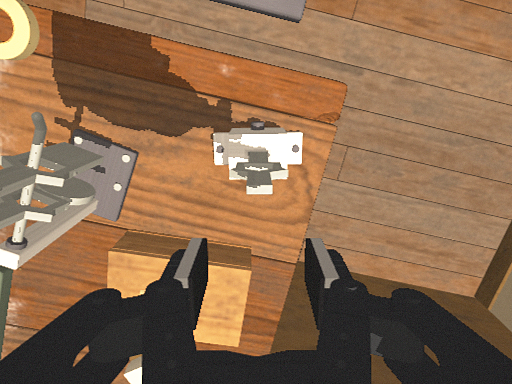

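View pics/s16.png

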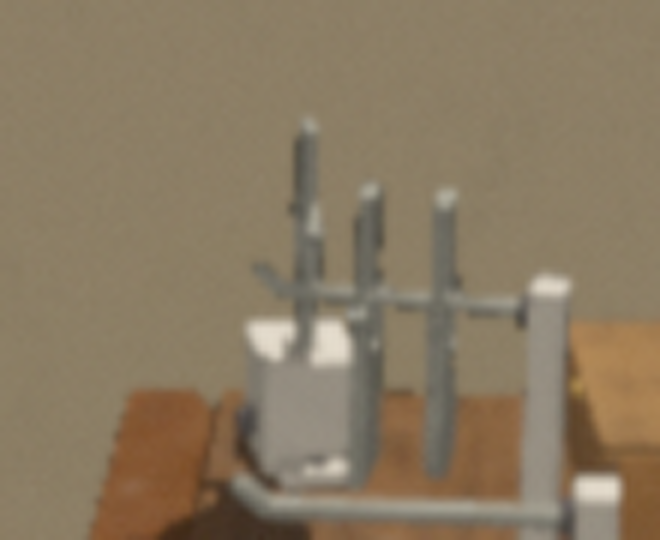

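{"fn": "play_rows", "kwargs": {"rows": [[[0, 0, -0.03, 0, 0, 0, 120], [0, 0, -0.05, 0, 0, 0, 120], [0.05, -0.02, -0.05, 0, 0, 0, 120], [0.1, -0.03, -0.05, 0, 0, 0, 120], [0.1, -0.03, -0.05, 0, 0, 0, 120], [0.1, -0.03, -0.05, 0, 0, 0, 120]]]}}

```text
t: 28.15
position: [0.4086, 0.1972, 0.3391]
tcp_rot: [179.9, 0.0, 103.0]
contact_force: [1.1, -0.8, 0.2]
finger_gap: 0.045
```

```bash
python3 - <<'E'
from h import *
from rig import r,cams
import pickle
brief(r.state())
f=cams.grab_frame("top"); cv2.imwrite("pics/t17.png",f["img"][:,:,::-1]); P=cloud(f)
m=((P[...,2]>.188)&(P[...,2]<.21)&(P[...,0]>.45)&(P[...,0]<.56)&(abs(P[...,1]+.082)<.03)).astype(np.uint8)
n,l,st,ce=cv2.connectedComponentsWithStats(m)
for i in range(1,n):
    q=P[l==i]
    if len(q)>10:
        d=q.mean(0)[:2]-[.545,-.0871]; a=np.radians(-9.33); c,s=np.cos(a),np.sin(a)
        print(len(q),q.mean(0).round(4),"rack xy",(c*d[0]+s*d[1]).round(4),(-s*d[0]+c*d[1]).round(4))
k=(P[...,0]>.43)&(P[...,0]<.49)&(abs(P[...,1]-.108)<.03)&(P[...,2]>.165)&(P[...,2]<.19); print("gauge top",k.sum(),P[k].mean(0))
f0=pickle.load(open("f0.pkl","rb"))[0]
d=cv2.absdiff(f["img"],f0["img"]).max(2)
for n,(u0,v0,u1,v1) in dict(tape=(228,213,264,249),sand=(270,212,306,244),marker=(315,203,366,238)).items(): print(n,(d[v0:v1,u0:u1]>60).mean())
E
```

```text
t 28.15 p [0.4086 0.1972 0.3391] rot [1.7991e+02 3.0000e-02 1.0301e+02] F [ 1.07 -0.82  0.23] gap 0.045 q [ 16.5   5.5 -14.5  69.9  -0.    3.4]
37 [ 0.5298 -0.0901  0.2001] rack xy -0.0145 -0.0054
38 [ 0.4971 -0.0799  0.2   ] rack xy -0.0484 -0.0006
gauge top 45 [0.46214102 0.10513522 0.17542754]
tape 0.0
sand 0.0
marker 0.0
```

View pics/t17.png

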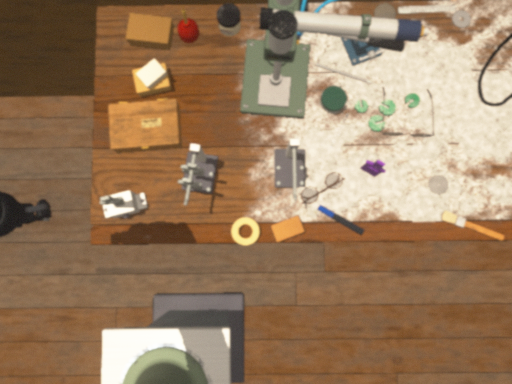

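```bash
python3 -c "
from rig import job_done
print(job_done())"
```

```text
the job is handed in; nothing more can be done
None
```

I moved the round plate, then the square plate, onto the spare rack's rod. After that I put the gauge's blade into the holder slot, pressed it on the stop and released it. The job was handed in at about 28 s of the 72 s; it reported no verdict.

**Plates:** the last top view shows both hanging free at about -14 mm (round) and -48 mm (square) along the spare rod. Their tops are at 0.200 m, as expected. The round plate's tab sits about 5 mm to one side, within the 20 mm allowed.

**Gauge pressing:** the first touch on the stop read 20.7 N for a moment at the wrist, below the 25 N limit but above the 12 N aim. I eased off and then held about 10.5 to 12 N for more than 2 s.

**Gauge depth:** the blade stands upright about 32 mm deep. That depth is worked out from the arm's height; the tab top in the top view, 0.175 to 0.178 m, agrees.

**Camera disagreement:** the top and wrist cameras disagreed by about 2 mm in x on the slot. I settled it by comparing the blade with the slot in the same wrist picture.

**Bystanders:** the tape roll, sanding block and marker show no change against the first picture. At hand-in the gripper was clear of everything.

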